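# Load the sampling caddy

## Robot

A 6-joint arm with a two-finger parallel gripper is mounted at the origin on a cart in front of the work surface, level with it; the furniture and walls round the work are solid. World frame = base frame: x ahead of the robot, y to its left, z up, the work surface at z = 0. Lengths are in mm, angles in degrees, forces in N, time in s.
With the tool pointing down it reaches from about 300 to 850 mm from the base axis. Payload 4.2 kg.
Tool frame: the origin (TCP) lies between the finger pads; the fingertips stand 14 mm ahead of it and the grasp point (between the pads) lies 5 mm behind it; z points along the fingers, y is the line along which they close (so a half turn about z gives the same grasp; the last joint's range is limited). The gripper opens to 91 mm and grips with 3 to 60 N. Pads are 32 mm wide; open, the fingers measure 118 mm over their backs; the gripper's body (76 mm by 178 mm) begins 60 mm behind the grasp point.
Start: joints at [-70.76, 18.312, 89.639, -0, 72.044, -1.146], TCP at [200.299, -539.001, 227.976] pointing down, gripper open.
Joint ranges: [-177.97, 177.97], [-48.28, 115.42], [12.27, 149.76], [-77.06, 257.06], [2.81, 150.46], [-146.56, 146.56]. Speed limits (degrees/s): [147.25, 147.25, 180, 180, 180, 180].

## Interface

Orientations are given as [roll, pitch, yaw] about the fixed x, y, z axes, in that order (R = Rz(yaw) Ry(pitch) Rx(roll)).
In Python, from workcell import * gives the robot as it stands. The module is installed in compiled form; this text tells all that it offers.
- The arm moves only by the tool send_rows, never from a script. Its argument "deltas" is a list of rows, each a list of 2 entries, a list of its own where there are three numbers: the shift along the tool's x, y, z normalised to -1 to 1, where 1 is 0.5 m, then the turn, a rotation vector about the tool's x, y, z normalised to -1 to 1, where 1 is 0.5 rad. A call has 1 to 10 rows; each row shifts and turns the commanded pose from where the row before left it, along the tool's axes as they then stand; what a row does not reach is not made up. A row lasts 1/10 s, in which the tool goes at most 50 mm and 8.59 degrees, less where a joint would pass 70% of its speed; a pose out of reach is approached as far as the arm can. A call with a number of a shift or a turn outside -1 to 1 is refused whole. A call with a gripper value outside its range is refused whole. "grip" is the closure, from 0 (fully open) to 1 (shut), set as the call begins (left out, the last holds). The fingers move at their own pace and stop on an object; "grip_force" is the grip in N (left out, the last holds). Time passes only in rows, so rows that do not move let the fingers close. It gives the time, the measured TCP pose, the force, the opening and the grip force at its end, in the units of the state.
- state(): the state, without advancing time (a new reading comes with each control period).
- grab_frame(name): name is "side" or "top" or "wrist"; returns the picture (480x640x3 uint8, red, green, blue); there is no depth.
- calibration(name): a dict with "mtx" (3x3 intrinsics, pixels), "R" (3x3) and "t" (3): a world point X has camera coordinates R X + t. Camera axes: x right, y down, z forward; pixel columns grow to the right and rows downward; lengths in mm; the calibration is good to about 2 mm. The wrist camera is an equidistant fisheye: a pixel r from the principal point sees the ray r / f radians off the axis. A picture is of the moment at which its call begins: read the wrist's pose just before it. calibration takes no time and is no camera call; for the wrist camera it gives the pose at the moment of the call.
- job_done(): hands the job in; it is judged then, once.
Trained networks look in the newest picture that a camera, given by its name, has taken for a name from the list of things; names that differ only in an ending like _2 or _b are one class to them, and where a whole thing is asked for, a point or a joint stands for the part that bears it (a point fixed in the world has none). Each returns a list of dicts, best first, with "p" (0 to 1); they miss things now and then, are a little off and sometimes report something else, mostly with a low value. They report only what shows in the picture. A call takes as long as a camera call. They do not tell look-alikes from the thing itself.
- trace(camera, label): "pixels" (480x640 bool, what is visible of it) and "bbox" ([left, top, width, height] in pixels, round what is visible of it).
The state is a dict: "time_s": time; "qpos": joint angles; "qvel": joint speeds; "effort": joint torques, N m; "ee_pos": TCP position; "ee_rot": TCP orientation; "force": force on the tool from outside, world axes, zero at the start; "torque": the same for the moment, N m; "gripper_width": finger opening in mm; "gripper_force": force on a finger pad.
Only numpy, scipy, OpenCV 4.12 (cv2) and the standard library are available. Lean on these libraries where they do the work, as an engineer would, in place of code of your own. Each camera call takes 0.05 s, during which the arm holds its last target. There are 200 camera calls.

## Task

Load the sampling caddy with the four things that belong in it: stand the orange-capped tube in the orange socket, the amber dropper bottle in the yellow socket and the jar with the blue lid in the blue socket, and lay the open dish of peach-coloured medium flat in the round white dish rest. Set each one down gently rather than dropping it, and leave all four upright and fully down on the floors of their sockets. The covered dish of pale medium and the jar with the green lid do not belong: leave them where they stand.

Things in the scene. Friction and masses are not known exactly. Their poses are not given: they have to be found in the camera images.
- tube: 50 ml sample tube standing upright, clear body 32 mm wide up to 110 mm, orange ribbed screw cap 38 mm wide from 110 to 127 mm; 127 mm tall. Origin: centre of its underside, z up its axis. Grasp across the body or the cap.
- dropper: amber glass dropper bottle with black rubber bulb, standing upright: body 35 mm wide from 0 to 55 mm height, slim neck and bulb above it to 108 mm. Origin: centre of its underside, z up its axis. Grasp across the body, below 55 mm: the soft neck and bulb give no hold.
- jar_blue: small white jar with a BLUE screw lid, round, 39 mm wide, 55 mm tall, standing upright. Origin: centre of its underside, z up its axis. Grasp across it.
- dish_open: open culture dish of peach-coloured medium, round, 51 mm wide, 12 mm high, lying flat. Origin: centre of its underside, z up. Grasp across the full width from above.
- dish_closed: look-alike that stays: covered culture dish of pale blue-grey medium under a clear lid, round, 56 mm wide, 15 mm high, lying flat. Origin: centre of its underside. (Loose things start to the left, the caddy to the right, of a fixed microscope 370 mm tall that fills x 0.28 to 0.48, y -0.08 to 0.07: carry things beyond it.)
- jar_green: look-alike that stays: the same white jar, 39 mm wide and 55 mm tall, but with a GREEN screw lid. Origin: centre of its underside. (Fixed near the loose things: a red case 54 mm high from x 0.56, y 0.25 on, and a bag 210 mm high from x 0.68 on, y -0.1 to 0.32.)
- socket_orange: orange socket block for the tube, fixed: 72 x 72 mm on a black 90 x 90 mm base plate, with a round hole 52 mm wide, 20 mm deep. Origin: centre of the base plate's underside, on the hole's axis, z up; hole floor 6 mm, block top 26 mm above it. In one of the four quarters (centres 92 mm apart) of the caddy, a fixed grey tray 198 mm square, walls 16 mm high.
- socket_yellow: yellow socket block for the dropper bottle, fixed: 72 x 72 mm on a black 90 x 90 mm base plate, with a round hole 56 mm wide, 20 mm deep. Origin: centre of the base plate's underside, on the hole's axis, z up; hole floor 6 mm, block top 26 mm above it. In one of the four quarters (centres 92 mm apart) of the caddy, a fixed grey tray 198 mm square, walls 16 mm high.
- socket_blue: blue socket block for the blue-lidded jar, fixed: 72 x 72 mm on a black 90 x 90 mm base plate, with a round hole 59 mm wide, 20 mm deep. Origin: centre of the base plate's underside, on the hole's axis, z up; hole floor 6 mm, block top 26 mm above it. In one of the four quarters (centres 92 mm apart) of the caddy, a fixed grey tray 198 mm square, walls 16 mm high.
- dish_rest: white dish rest for the open dish, fixed: 84 x 84 mm frame on a black 90 x 90 mm base plate, with a round recess 71 mm wide, only 4 mm deep. Origin: centre of the base plate's underside, on the recess's axis, z up; recess floor 6 mm, rim 10 mm above it. In one of the four quarters (centres 92 mm apart) of the caddy, a fixed grey tray 198 mm square, walls 16 mm high.
There are look-alikes about, which are no part of the job. Leave any red look-alike of the dish_open alone.

How it is judged (in metres and radians):
At the end, for the whole second after the job is handed in: Tube, dropper bottle, blue-lidded jar and open dish rest in their own inserts (orange, yellow, blue, white): within 13 mm of its axis, underside within 3.5 mm of its floor, upright within 0.12 rad, at rest; the covered dish and green-lidded jar within 20 mm of where they stood (horizontal distance between tube and socket_orange below 0.013 m and z of tube in the frame of socket_orange between 0.002 and 0.0095 m and angle between each of tube, dropper, jar_blue, dish_open's own z axis and vertical below 0.12 rad and linear speed of each of tube, dropper, jar_blue, dish_open below 0.02 m/s and horizontal distance between dropper and socket_yellow below 0.013 m and z of dropper in the frame of socket_yellow between 0.002 and 0.0095 m and horizontal distance between jar_blue and socket_blue below 0.013 m and z of jar_blue in the frame of socket_blue between 0.002 and 0.0095 m and horizontal distance between dish_open and dish_rest below 0.013 m and z of dish_open in the frame of dish_rest between 0.002 and 0.0095 m and distance of each of dish_closed, jar_green from where it was at the start of the episode below 0.02 m); the robot touches nothing.
It fails at once if a look-alike (covered dish, green-lidded jar) was moved by more than 20 mm (distance of any of dish_closed, jar_green from where it was at the start of the episode above 0.02 m).
It fails at once if the tube was dropped into its place (faster than 0.8 m/s there) (horizontal distance between tube and socket_orange below 0.03 m and z of tube in the frame of socket_orange below 0.06 m and linear speed of tube above 0.8 m/s).
It fails at once if the dropper bottle was dropped into its place (faster than 0.8 m/s there) (horizontal distance between dropper and socket_yellow below 0.03 m and z of dropper in the frame of socket_yellow below 0.06 m and linear speed of dropper above 0.8 m/s).
It fails at once if the blue-lidded jar was dropped into its place (faster than 0.8 m/s there) (horizontal distance between jar_blue and socket_blue below 0.03 m and z of jar_blue in the frame of socket_blue below 0.06 m and linear speed of jar_blue above 0.8 m/s).
It fails at once if the open dish was dropped into its place (faster than 0.8 m/s there) (horizontal distance between dish_open and dish_rest below 0.03 m and z of dish_open in the frame of dish_rest below 0.06 m and linear speed of dish_open above 0.8 m/s).
It also fails if it takes over 144 s, if anything falls off the work surface, if the arm or the gripper's body presses on something with over 40 N, if the wrist force passes 120 N, or if a joint passes its speed limit or range.

## Working session

There is one attempt and no reset: what is moved stays moved. The work goes in short steps, Python scripts to look and compute and a tool call to move; the robot and the scene stay as the last step left them, time stands still between calls to the robot, and variables do not carry over. Pictures are saved under pics/ and viewed, at most 14 in all, crops included, and the job is handed in when it is done.

Besides the shell and the picture viewer there is one more tool, called after "Call:" as name([rows], argument=value, ...), one row to a line, values as JSON. send_rows: Moves the arm, as the interface text tells. Scaled input: -1 to 1 covers 0.5 m each way for a shift and 0.5 rad each way for a turn. Its arguments: {"type":"object","properties":{"deltas":{"type":"array","items":{"type":"array"}},"grip":{"type":"number"},"grip_force":{"type":"number"}},"required":["deltas"]}

```bash
mkdir -p pics; python3 - <<'E'
from workcell import *
import cv2
s=state();print({k:s[k] for k in('time_s','ee_pos','ee_rot','gripper_width')})
for c in('top','side'):
    f=grab_frame(c);cv2.imwrite(f'pics/{c}0.png',f[...,::-1])
    k=calibration(c);print(c,k['mtx'].tolist(),(-k['R'].T@k['t']).round(1),k['R'].round(3).tolist())
k=calibration('wrist');print(k['mtx'].tolist(),(-k['R'].T@k['t']).round(1),k['R'].round(3).tolist())
E
```

```text
{'time_s': 0.0, 'ee_pos': array([ 200.11255156, -538.52123949,  227.1070303 ]), 'ee_rot': array([-1.79895872e+02, -9.60145205e-04,  2.03838472e+01]), 'gripper_width': 91.02651142002374}
top [[473.6771118061554, 0.0, 317.15997806854745], [0.0, 473.6771118061554, 232.6063513158061], [0.0, 0.0, 1.0]] [ 327.8   55.9 1261.3] [[0.016, -1.0, -0.012], [-0.99, -0.014, -0.142], [0.141, 0.014, -0.99]]
side [[504.91467381856313, 0.0, 314.94750996841674], [0.0, 504.91467381856313, 244.911457749034], [0.0, 0.0, 1.0]] [349.4 982.7 454.6] [[-0.986, -0.17, -0.001], [-0.071, 0.414, -0.907], [0.154, -0.894, -0.42]]
[[371.64829954431775, 0.0, 328.7362422984034], [0.0, 371.64829954431775, 235.90907962849374], [0.0, 0.0, 1.0]] [ 263.9 -514.2  384.8] [[0.35, -0.937, -0.002], [-0.909, -0.34, 0.243], [-0.229, -0.084, -0.97]]
```

View pics/top0.png

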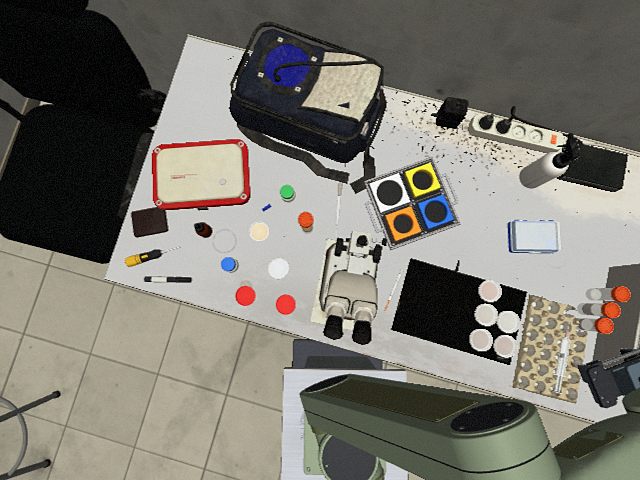

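View pics/side0.png

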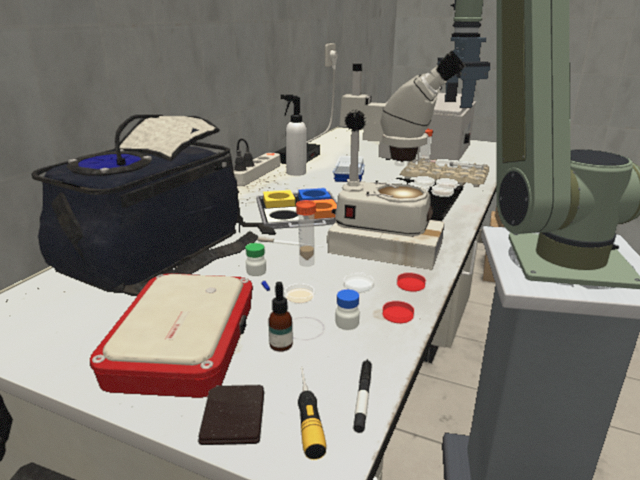

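The top picture shows these candidates:

| Thing | Pixel in top view |
|---|---|
| Orange tube cap | (306,219) |
| Green jar | (288,192) |
| Dropper | (204,229) |
| Blue jar | (229,264) |
| Peach dish | (260,231) |
| Pale dish | (279,268) |
| Red dish look-alikes | (245,295), (286,304) |
| Empty clear ring | (224,240) |
| Caddy: white | (390,190) |
| Caddy: yellow | (422,180) |
| Caddy: orange | (403,223) |
| Caddy: blue | (436,211) |

The side view shows the same things standing upright.

```bash
cat > h.py <<'E'
from workcell import *
import numpy as np, cv2
def ray(k,u,v,fish=False):
    m=k['mtx'];x=(u-m[0,2])/m[0,0];y=(v-m[1,2])/m[1,1]
    if fish:
        r=np.hypot(x,y);s=np.sin(r)/max(r,1e-9);d=np.array([x*s,y*s,np.cos(r)])
    else: d=np.array([x,y,1.])
    d=k['R'].T@d;return -k['R'].T@k['t'],d/np.linalg.norm(d)
def plane(k,u,v,z,fish=False):
    o,d=ray(k,u,v,fish);return o+d*(z-o[2])/d[2]
def tri(rays):
    A=np.zeros((3,3));b=np.zeros(3)
    for o,d in rays:
        P=np.eye(3)-np.outer(d,d);A+=P;b+=P@o
    X=np.linalg.solve(A,b);return X,[np.linalg.norm((np.eye(3)-np.outer(d,d))@(X-o)) for o,d in rays]
def proj(k,X,fish=False):
    c=k['R']@np.asarray(X,float)+k['t'];m=k['mtx']
    if fish:
        n=np.hypot(c[0],c[1]);th=np.arctan2(n,c[2]);p=c[:2]/max(n,1e-9)*th
    else: p=c[:2]/c[2]
    return np.array([m[0,0]*p[0]+m[0,2],m[1,1]*p[1]+m[1,2]])
E
python3 - <<'E'
from h import *
names='tube dropper jar_blue dish_open dish_closed jar_green socket_orange socket_yellow socket_blue dish_rest'.split()
for c in('top','side'):
    f=grab_frame(c);hsv=cv2.cvtColor(f,cv2.COLOR_RGB2HSV)
    for n in names:
        out=[]
        for d in trace(c,n):
            m=d['pixels'];ys,xs=np.nonzero(m)
            out.append((round(d['p'],2),[int(b) for b in d['bbox']],(round(xs.mean(),1),round(ys.mean(),1)),f[m].mean(0).astype(int).tolist()))
        print(c,n,out[:4])
print(state()['time_s'])
E
```

```text
top tube [(0.51, [301, 211, 13, 21], (np.float64(306.7), np.float64(221.3)), [193, 88, 50])]
top dropper [(0.47, [196, 217, 19, 19], (np.float64(203.3), np.float64(228.9)), [52, 35, 30])]
top jar_blue [(0.55, [220, 255, 19, 17], (np.float64(229.8), np.float64(264.5)), [76, 126, 201])]
top dish_open [(0.86, [237, 287, 18, 15], (np.float64(245.3), np.float64(295.3)), [230, 57, 51]), (0.78, [250, 219, 19, 19], (np.float64(259.2), np.float64(231.1)), [233, 221, 193]), (0.62, [276, 294, 19, 19], (np.float64(285.8), np.float64(304.0)), [237, 58, 53])]
top dish_closed [(0.77, [268, 257, 19, 22], (np.float64(278.6), np.float64(268.1)), [225, 227, 226]), (0.65, [412, 197, 46, 31], (np.float64(433.9), np.float64(212.5)), [47, 71, 110])]
top jar_green [(0.62, [280, 184, 11, 16], (np.float64(287.6), np.float64(193.5)), [89, 172, 104])]
top socket_orange []
top socket_yellow [(0.7, [402, 162, 38, 37], (np.float64(420.9), np.float64(181.0)), [130, 124, 49])]
top socket_blue [(0.88, [412, 192, 43, 37], (np.float64(433.9), np.float64(212.6)), [50, 72, 109])]
top dish_rest [(0.81, [369, 172, 38, 43],
[... 700 characters left out ...]
 (0.63, [380, 301, 35, 24], (np.float64(397.4), np.float64(311.3)), [199, 61, 58])]
side dish_closed [(0.93, [345, 273, 30, 21], (np.float64(358.2), np.float64(281.6)), [219, 220, 215])]
side jar_green [(0.92, [244, 242, 21, 29], (np.float64(254.6), np.float64(259.7)), [122, 150, 120])]
side socket_orange [(0.85, [314, 201, 19, 19], (np.float64(323.2), np.float64(208.2)), [178, 100, 48])]
side socket_yellow [(0.76, [262, 190, 36, 15], (np.float64(277.3), np.float64(198.8)), [172, 151, 63])]
side socket_blue [(0.8, [298, 189, 30, 11], (np.float64(311.9), np.float64(193.8)), [51, 85, 150])]
side dish_rest [(0.58, [263, 206, 35, 15], (np.float64(279.7), np.float64(213.9)), [137, 137, 130])]
1.2
```

```bash
python3 - <<'E'
from h import *
T,S=calibration('top'),calibration('side');ft,fs=grab_frame('top'),grab_frame('side')
def blob(f,u,v,r,lo,hi):
    h=cv2.cvtColor(f,cv2.COLOR_RGB2HSV);m=cv2.inRange(h,lo,hi);w=np.zeros_like(m);w[int(v-r):int(v+r),int(u-r):int(u+r)]=255
    m&=w;n,l,st,c=cv2.connectedComponentsWithStats(m);i=1+st[1:,4].argmax();return c[i],st[i]
O=((4,120,100),(16,255,255));B=((100,90,60),(118,255,255));G=((50,80,40),(80,255,255));Y=((22,120,90),(34,255,255))
for n,t,s,c in[('tube cap',(306,219),(306,207),O),('blue lid',(229,264),(348,297),B),('green lid',(288,192),(256,250),G),
   ('S_or',(403,223),(323,208),O),('S_ye',(422,180),(278,198),Y),('S_bl',(436,211),(312,193),B)]:
    a,sa=blob(ft,*t,26 if n[0]=='S' else 14,*c);b,sb=blob(fs,*s,20 if n[0]=='S' else 14,*c)
    X,r=tri([ray(T,*a),ray(S,*b)]);print(n,a.round(1),sa,b.round(1),sb,X.round(1),np.round(r,1))
for n,t,s in[('open',(259.2,231.1),(299.2,292.8)),('closed',(278.6,268.1),(358.2,281.6)),('drop',(203.3,228.9),(279.4,321.6))]:
    X,r=tri([ray(T,*t),ray(S,*s)]);print(n,X.round(1),np.round(r,1))
# dark holes in top view
g=cv2.cvtColor(ft,cv2.COLOR_RGB2HSV)[...,2]
for n,u,v,z in[('white',390,190,6),('yellow',422,180,26),('orange',403,223,26),('blue',436,211,26)]:
    m=np.uint8(g<50)*255;w=np.zeros_like(m);cv2.circle(w,(u,v),15,255,-1);m&=w
    k,l,st,c=cv2.connectedComponentsWithStats(m);i=1+st[1:,4].argmax();print(n,c[i].round(1),st[i],plane(T,*c[i],z).round(1))
cv2.imwrite('pics/caddy.png',cv2.resize(np.hstack([ft[150:260,350:475],ft[175:285,190:315]]),None,fx=3,fy=3,interpolation=2)[...,::-1])
E
```

```text
tube cap [305.6 219.5] [299 212  15  16 188] [308.1 207.8] [295 200  25  19 372] [518.9 100.7 117.1] [4.5 4.5]
blue lid [227.6 263.8] [221 257  14  14 158] [347.5 298.4] [337 289  22  20 362] [416.1 302.5  46.8] [1.2 1.2]
green lid [286.5 191.4] [280 185  14  14 152] [254.4 249.6] [245 243  19  15 227] [608.5 155.3  47.3] [0.9 0.9]
S_or [403.4 222.1] [392 213  22  21 112] [319.2 208. ] [303 199  34  20 542] [ 535.7 -154.4   20.1] [1. 1.]
S_ye [422.2 179.2] [405 163  36  35 495] [278.4 198.7] [263 190  32  18 466] [ 651.6 -206.2   19.4] [2.6 2.6]
S_bl [435.2 211.3] [418 194  36  36 499] [313.3 193.8] [298 188  33  12 317] [ 564.7 -237.4   26.7] [0.9 0.9]
open [508.2 229.5   5.9] [0.9 0.9]
closed [409.7 174.6   7.5] [1. 1.]
drop [508.1 371.8  38.6] [0.1 0.1]
white [389.2 192.2] [377 181  25  24 327] [ 620.3 -119.2    6. ]
yellow [421.5 180.1] [413 172  18  17 234] [ 649.8 -202.6   26. ]
orange [406.4 223.8] [401 217  11  16  53] [ 531.2 -161.    26. ]
blue [434.7 211.6] [425 202  20  20 250] [ 564.8 -235.9   26. ]
```

View pics/caddy.png

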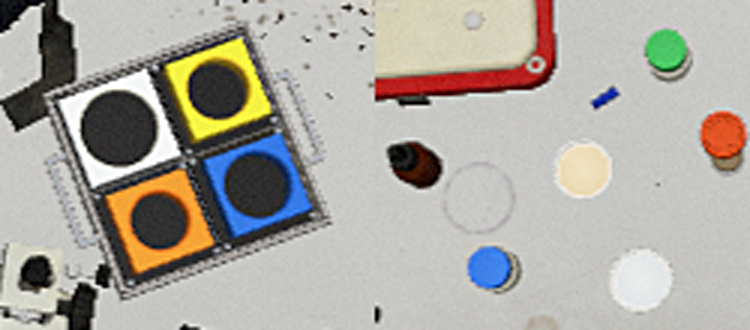

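Peach dish at caddy-crop right half (583,169) is the open dish. The white disc at (640,279) is the covered one, and the empty ring at (478,197) is only a look-alike ring. Next I move over the caddy for a close view with the wrist camera.

Call:
send_rows([
  [[0.09, -0.037, -0.015], [0, 0, 0]],
  [[0.09, -0.037, -0.015], [0, 0, 0]],
  [[0.09, -0.037, -0.015], [0, 0, 0]],
  [[0.09, -0.037, -0.015], [0, 0, 0]],
  [[0.09, -0.037, -0.015], [0, 0, 0]],
  [[0.09, -0.037, -0.015], [0, 0, 0]],
  [[0.09, -0.037, -0.015], [0, 0, 0]],
  [[0.09, -0.037, -0.015], [0, 0, 0]],
  [[0.09, -0.037, -0.015], [0, 0, 0]],
  [[0.09, -0.037, -0.015], [0, 0, 0]],
])

```text
time_s: 2.3
ee_pos: [558.9, -207.2, 303.4]
ee_rot: [180.0, -0.0, 20.4]
force: [0.8, -0.8, -0.1]
gripper_width: 91.5
gripper_force: 0.0
```

Call:
send_rows([
  [[0.06, -0.026, 0], [0, 0, 0]],
  [[0, 0, 0], [0, 0, 0]],
  [[0, 0, 0], [0, 0, 0]],
])

```text
time_s: 2.6
ee_pos: [581.2, -185.9, 302.5]
ee_rot: [-180.0, 0.1, 20.5]
force: [-0.1, -1.3, -0.1]
gripper_width: 91.1
gripper_force: 0.0
```

```bash
python3 - <<'E'
from h import *
s=state();print(s['time_s'],s['ee_pos'].round(1),s['ee_rot'].round(2),s['qpos'].round(1),s['force'].round(1))
k=calibration('wrist');f=grab_frame('wrist');cv2.imwrite('pics/w1.png',f[...,::-1])
np.savez('w1.npz',f=f,**k)
for n in 'socket_orange socket_yellow socket_blue dish_rest'.split():
    for d in trace('wrist',n)[:2]:
        ys,xs=np.nonzero(d['pixels']);print(n,round(d['p'],2),d['bbox'],xs.mean().round(1),ys.mean().round(1))
for n,x in[('w',(620,-119,8)),('y',(650,-203,16)),('o',(535,-152,16)),('b',(565,-236,16))]:print(n,proj(k,x,True).round(1))
E
```

```text
2.6 [ 581.2 -185.9  302.5] [-1.800e+02  8.000e-02  2.047e+01] [-18.8  19.7  77.   -0.   83.4  50.7] [-0.1 -1.3 -0.1]
socket_orange 0.98 [249.9, 193.8, 73.2, 72.2] 286.7 227.6
socket_yellow 0.84 [325.0, 116.0, 76.5, 77.2] 360.5 153.5
socket_blue 0.83 [323.1, 189.6, 72.7, 77.2] 360.6 226.9
socket_blue 0.2 [323.7, 118.1, 77.5, 72.6] 360.7 153.2
dish_rest 0.67 [246.1, 116.7, 76.0, 74.6] 284.8 154.1
dish_rest 0.43 [251.6, 191.0, 69.2, 74.8] 286.6 227.5
w [289.  151.5]
y [363.3 152.7]
o [290.5 226.3]
b [363.1 227.4]
```

View pics/w1.png

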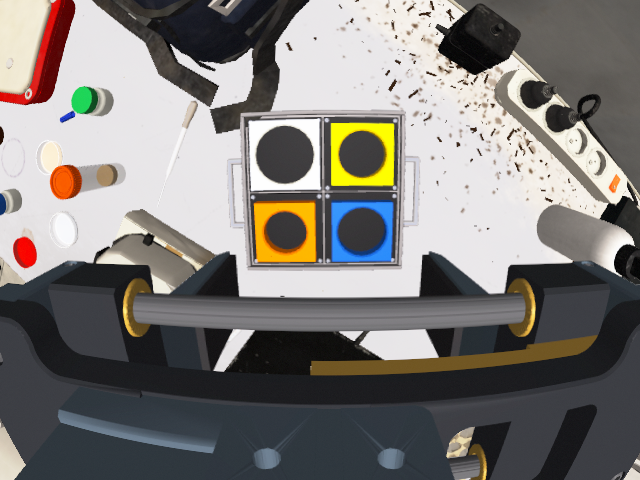

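The wrist view shows the caddy squarely: white (285,154), yellow (361,154), orange (287,230), blue (361,230). Its 20° yaw equals the tool's. Now I refine its position.

```bash
python3 - <<'E'
from h import *
z=np.load('w1.npz');k={n:z[n] for n in('mtx','R','t')};f=z['f'];T=calibration('top')
g=cv2.cvtColor(f,cv2.COLOR_RGB2HSV)[...,2];C={}
top={'w':(389.2,192.2),'y':(421.5,180.1),'b':(434.7,211.6)}
for n,u,v,zz in[('w',285,154,8),('y',361,154,16),('o',287,230,16),('b',361,230,16)]:
    m=np.uint8(g<70)*255;w=np.zeros_like(m);cv2.circle(w,(u,v),32,255,-1);m&=w
    q,l,st,c=cv2.connectedComponentsWithStats(m);i=1+st[1:,4].argmax();C[n]=plane(k,*c[i],zz,True)
    print(n,c[i].round(1),st[i][2:],C[n].round(1), tri([ray(k,*c[i],True),ray(T,*top[n])])[0].round(1) if n in top else '')
P=np.array([C[n][:2] for n in'woyb']);c0=P.mean(0)
a=((P[0]-P[1])+(P[2]-P[3]))/2;b=((P[0]-P[2])+(P[1]-P[3]))/2
print(c0.round(1),np.hypot(*a),np.hypot(*b),np.degrees(np.arctan2(a[1],a[0])),np.degrees(np.arctan2(b[1],b[0]))-90)
t=np.arctan2(a[1]-b[0],a[0]+b[1]);e1=np.array([np.cos(t),np.sin(t)]);e2=np.array([-e1[1],e1[0]])
for n,i,j in[('w',1,1),('o',-1,1),('y',1,-1),('b',-1,-1)]:print(n,(c0+46*i*e1+46*j*e2).round(1))
E
```

```text
w [284.5 154.2] [  56   57 2484] [ 615.1 -114.9    8. ] [ 616.1 -116.6   24.3]
y [361.  153.5] [  44   45 1523] [ 648.1 -200.7   16. ] [ 647.6 -199.7   36.1]
o [285.8 230.1] [  39   36 1096] [ 528.4 -148.2   16. ] 
b [361.  229.3] [  45   43 1499] [ 561.9 -234.5   16. ] [ 564.3 -233.6   30.2]
[ 588.4 -174.6] 92.68994459328553 92.24451379927484 21.21508020969473 21.152146736002848
w [ 614.7 -115. ]
o [ 528.9 -148.3]
y [ 647.9 -200.8]
b [ 562.1 -234.1]
```

Call:
send_rows([
  [[0.03, -0.069, -0.036], [0, 0, 0]],
  [[0.03, -0.069, -0.036], [0, 0, 0]],
  [[0.03, -0.069, -0.036], [0, 0, 0]],
  [[0.03, -0.069, -0.036], [0, 0, 0]],
  [[0.03, -0.069, -0.036], [0, 0, 0]],
  [[0.021, -0.09, 0], [0, 0, 0]],
  [[0.021, -0.09, 0], [0, 0, 0]],
  [[0.021, -0.09, 0], [0, 0, 0]],
  [[0.021, -0.09, 0], [0, 0, 0]],
  [[0.021, -0.09, 0], [0, 0, 0]],
])

```text
time_s: 3.85
ee_pos: [561.8, 231.5, 393.3]
ee_rot: [180.0, -0.0, 20.3]
force: [0.9, 0.0, 0.8]
gripper_width: 91.2
gripper_force: 0.0
```

Call:
send_rows([
  [[0, 0, 0], [0, 0, -0.3]],
  [[0, 0, 0], [0, 0, -0.3]],
  [[0, 0, 0], [0, 0, -0.3]],
  [[0, 0, 0], [0, 0, -0.3]],
  [[0, 0, 0], [0, 0, -0.3]],
  [[0, 0, 0], [0, 0, -0.3]],
  [[0, 0, 0], [0, 0, -0.3]],
  [[0, 0, 0], [0, 0, -0.3]],
  [[0, 0, 0], [0, 0, -0.3]],
  [[0, 0, 0], [0, 0, -0.3]],
])

```text
time_s: 4.85
ee_pos: [562.3, 229.8, 393.1]
ee_rot: [180.0, 0.0, 106.6]
force: [0.0, -0.5, -0.6]
gripper_width: 91.3
gripper_force: 0.0
```

Call:
send_rows([
  [[0, 0, 0], [0, 0, -0.3]],
  [[0, 0, 0], [0, 0, -0.3]],
  [[0, 0, 0], [0, 0, -0.3]],
  [[0, 0, 0], [0, 0, -0.3]],
  [[0, 0, 0], [0, 0, -0.3]],
  [[0, 0, 0], [0, 0, -0.3]],
  [[0, 0, 0], [0, 0, -0.3]],
  [[0, 0, 0], [0, 0, -0.3]],
  [[0, 0, 0], [0, 0, -0.3]],
  [[0, 0, 0], [0, 0, -0.3]],
])

```text
time_s: 5.85
ee_pos: [562.4, 229.8, 393.1]
ee_rot: [-180.0, 0.0, -167.5]
force: [-0.3, -0.1, 1.0]
gripper_width: 91.2
gripper_force: 0.0
```

Call:
send_rows([
  [[0, 0, 0], [0, 0, -0.3]],
  [[0, 0, 0], [0, 0, 0]],
  [[0, 0, 0], [0, 0, 0]],
])

```text
time_s: 6.15
ee_pos: [562.3, 230.1, 393.1]
ee_rot: [-180.0, 0.0, -159.4]
force: [-1.4, 0.1, 0.3]
gripper_width: 91.2
gripper_force: 0.0
```

```bash
python3 - <<'E'
from h import *
s=state();print(s['time_s'],s['ee_pos'].round(1),s['ee_rot'].round(2),s['qpos'].round(1),s['force'].round(1))
k=calibration('wrist');f=grab_frame('wrist');cv2.imwrite('pics/w2.png',f[...,::-1])
np.savez('w2.npz',f=f,**k)
for n in 'tube dropper jar_blue dish_open'.split():
    for d in trace('wrist',n)[:3]:
        m=d['pixels'];ys,xs=np.nonzero(m);print(n,round(d['p'],2),np.round(d['bbox']),xs.mean().round(1),ys.mean().round(1),f[m].mean(0).astype(int))
E
```

```text
6.15 [562.3 230.1 393.1] [-1.7999e+02  1.0000e-02 -1.5937e+02] [ 21.2  18.7  65.9  -0.   95.4 -89.5] [-1.4  0.1  0.3]
tube 0.84 [226. 118.  44.  33.] 243.7 133.4 [223 102  33]
dropper 0.72 [422. 180.  36.  26.] 438.4 194.3 [54 30 19]
dropper 0.2 [401. 104.  33.  27.] 415.0 115.5 [ 83 148 221]
jar_blue 0.74 [399. 102.  33.  27.] 415.2 115.5 [ 89 151 221]
dish_open 0.93 [323.   2.  38.  36.] 341.5 20.0 [245  43  35]
dish_open 0.82 [387.  42.  37.  35.] 404.9 58.3 [245  42  34]
dish_open 0.67 [324. 138.  36.  35.] 343.8 156.5 [251 245 229]
```

View pics/w2.png

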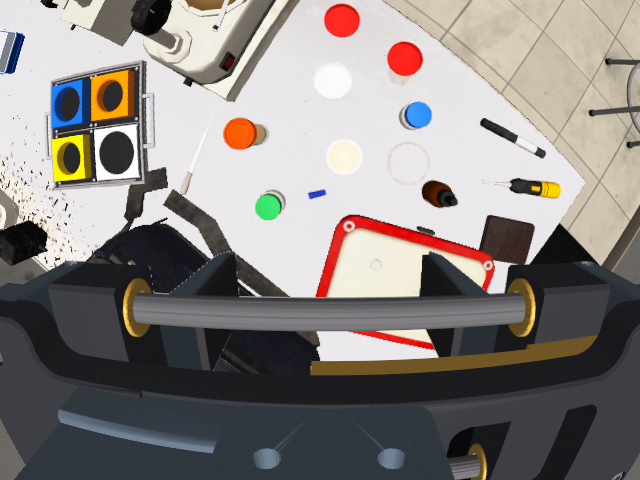

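The wrist view shows: tube cap (239,133), peach dish (344,156), blue lid (418,115), dropper body (434,192) with bulb (447,199), green jar (268,207), covered dish (333,80), red dishes (342,20) and (405,58), and the empty ring (409,163).

```bash
cat >> h.py <<'E'
O=((4,120,100),(16,255,255));B=((100,90,60),(118,255,255));G=((50,80,40),(85,255,255));PE=((10,12,200),(28,90,255));AM=((0,60,10),(14,255,110))
def blob(f,u,v,r,lo,hi):
    h=cv2.cvtColor(f,cv2.COLOR_RGB2HSV);m=cv2.inRange(h,lo,hi);w=np.zeros_like(m);cv2.circle(w,(int(u),int(v)),r,255,-1)
    m&=w;n,l,st,c=cv2.connectedComponentsWithStats(m);i=1+st[1:,4].argmax();return c[i],st[i]
E
python3 - <<'E'
from h import *
z=np.load('w2.npz');k={n:z[n] for n in('mtx','R','t')};f=z['f'];T=calibration('top');ft=grab_frame('top');S=calibration('side');fs=grab_frame('side')
cv2.imwrite('pics/top2.png',ft[...,::-1])
for n,w,t,s,c,h in[('tube',(239,133),(306,219),(306,207),O,122),('jar',(418,115),(229,264),(347,297),B,52),('green',(268,207),(288,192),(256,250),G,52),('dish',(344,156),(259,231),(299,293),PE,9)]:
    a,sa=blob(f,*w,24,*c);o=[n,a.round(1),sa[2:],'wrist',plane(k,*a,h,True).round(1)]
    try:
        b,sb=blob(ft,*t,14,*c);X,r=tri([ray(k,*a,True),ray(T,*b)]);o+=['top',sb[2:],plane(T,*b,h).round(1),'tri',X.round(1),np.round(r,1)]
        d,sd=blob(fs,*s,14,*c);X,r=tri([ray(k,*a,True),ray(S,*d)]);o+=['w+side',X.round(1),np.round(r,1)]
    except Exception as e:o.append(e)
    print(*o)
# dropper: bulb tip in wrist/top, base
cv2.imwrite('pics/crops.png',np.hstack([cv2.resize(f[85:225,220:480],(546,294)),])[...,::-1])
for h in(0,30,55,108):print(h,plane(k,434,192,h,True).round(1),plane(k,447,199,h,True).round(1),plane(T,203.3,229,h).round(1),plane(T,200,226,h).round(1))
E
```

```text
tube [239.7 133.3] [ 34  32 848] wrist [520.2 104.8 122. ] top [ 16  16 193] [522.4 101.2 122. ] tri [522.2 102.2 114.1] [1.7 1.7] w+side [517.6 103.3 117.9] [2.9 2.9]
jar [418.  114.5] [ 27  26 556] wrist [414.5 304.   52. ] attempt to get argmax of an empty sequence
green [267.8 206.7] [ 27  26 536] wrist [605.6 158.3  52. ] top [ 14  14 152] [608.3 155.1  52. ] tri [610.6 156.5  35.7] [1.5 1.5] w+side [606.5 158.   48.6] [0.2 0.2]
dish [343.5 156. ] [ 32  32 792] wrist [505.6 232.8   9. ] attempt to get argmax of an empty sequence
0 [505.  381.8   0. ] [507.1 405.9   0. ] [513.6 381.8   0. ] [521.7 391.2   0. ]
30 [504.7 372.3  30. ] [506.6 395.1  30. ] [509.2 374.   30. ] [517.1 383.2  30. ]
55 [504.4 364.4  55. ] [506.3 386.1  55. ] [505.5 367.6  55. ] [513.2 376.5  55. ]
108 [503.8 347.6 108. ] [505.5 366.9 108. ] [497.7 353.9 108. ] [505.1 362.5 108. ]
```

View pics/crops.png

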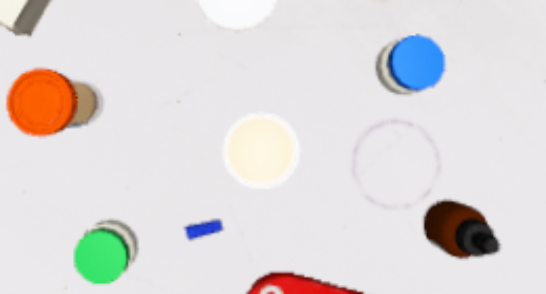

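The crop confirms the choice: the peach dish at (261,151) is opaque cream with no lid. The white disc (238,0) is the covered one, and the ring (396,164) is empty. I'll reach for the dish first.

Call:
send_rows([
  [[0.015, 0.006, 0.09], [0, 0, 0]],
  [[0.015, 0.006, 0.09], [0, 0, 0]],
  [[0.015, 0.006, 0.09], [0, 0, 0]],
  [[0.015, 0.006, 0.09], [0, 0, 0]],
  [[0.015, 0.006, 0.09], [0, 0, 0]],
  [[0.015, 0.006, 0.09], [0, 0, 0]],
  [[0.014, 0.009, 0.09], [0, 0, 0]],
  [[0, 0, 0.03], [0, 0, 0]],
  [[0, 0, 0], [0, 0, 0]],
])

```text
time_s: 7.4
ee_pos: [503.8, 232.6, 60.3]
ee_rot: [-180.0, -0.3, -159.1]
force: [-0.1, -0.3, -0.1]
gripper_width: 91.2
gripper_force: 0.0
```

```bash
cat > where.py <<'E'
from h import *
import sys
def go(x,y,z):
    s=state();p=s['ee_pos'];a=np.radians(s['ee_rot'][2]);d=np.array([x,y,z])-p
    t=np.array([d[0]*np.cos(a)+d[1]*np.sin(a),d[0]*np.sin(a)-d[1]*np.cos(a),-d[2]])
    print(round(s['time_s'],2),p.round(1),s['ee_rot'].round(1),'w',round(s['gripper_width'],1),'F',s['force'].round(1),'shift mm',t.round(1),'norm',(t/500).round(4))
if len(sys.argv)>3: go(*map(float,sys.argv[1:4]))
E
python3 where.py 505.6 232.8 19; python3 - <<'E'
from h import *
k=calibration('wrist');f=grab_frame('wrist');cv2.imwrite('pics/w3.png',f[...,::-1])
for z in (0,9):print(proj(k,(505.6,232.8,z),True))
E
```

```text
7.4 [503.8 232.6  60.3] [-180.    -0.3 -159.1] w 91.2 F [-0.1 -0.3 -0.1] shift mm [-1.8 -0.5 41.3] norm [-0.0035 -0.001   0.0826]
[326.22409925 260.4702971 ]
[326.12201987 265.0100412 ]
```

View pics/w3.png

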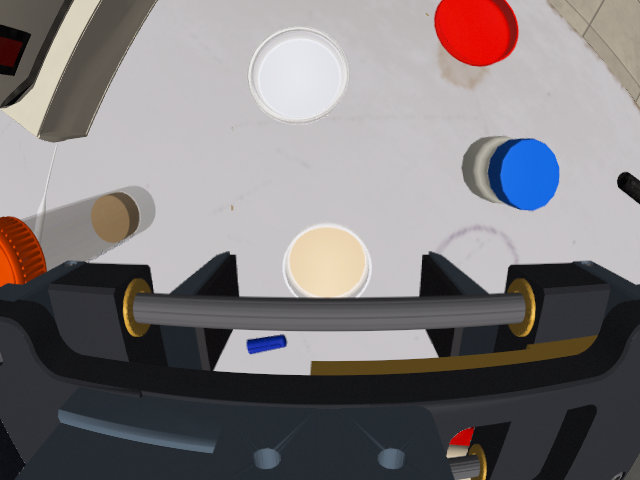

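The dish sits centred between the fingers at (327,265), matching the projected (326,265). I'll go down and grip.

Call:
send_rows([
  [[-0.003, -0.001, 0.03], [0, 0, 0]],
  [[0, 0, 0.03], [0, 0, 0]],
  [[0, 0, 0.022], [0, 0, 0]],
  [[0, 0, 0], [0, 0, 0]],
  [[0, 0, 0], [0, 0, 0]],
])

```text
time_s: 7.95
ee_pos: [508.0, 233.7, 22.8]
ee_rot: [-180.0, 0.1, -159.1]
force: [0.1, -0.5, 1.2]
gripper_width: 91.2
gripper_force: 0.0
```

Call:
send_rows([
  [[0, 0, 0], [0, 0, 0]],
  [[0, 0, 0], [0, 0, 0]],
  [[0, 0, 0], [0, 0, 0]],
  [[0, 0, 0], [0, 0, 0]],
  [[0, 0, 0], [0, 0, 0]],
  [[0, 0, 0], [0, 0, 0]],
  [[0, 0, 0], [0, 0, 0]],
  [[0, 0, 0], [0, 0, 0]],
], grip=1, grip_force=15)

```text
time_s: 8.75
ee_pos: [507.3, 233.4, 22.0]
ee_rot: [-180.0, 0.0, -159.1]
force: [-0.2, 0.1, 1.5]
gripper_width: 50.3
gripper_force: 15.0
```

Call:
send_rows([
  [[0, 0, -0.02], [0, 0, 0]],
  [[0, 0, -0.04], [0, 0, 0]],
  [[0, 0, -0.06], [0, 0, 0]],
  [[0, 0, -0.08], [0, 0, 0]],
  [[0, 0, -0.08], [0, 0, 0]],
  [[0, 0, -0.08], [0, 0, 0]],
  [[0, 0, -0.08], [0, 0, 0]],
  [[0, 0, -0.08], [0, 0, 0]],
  [[0, 0, -0.08], [0, 0, 0]],
])

```text
time_s: 9.65
ee_pos: [506.7, 233.2, 324.4]
ee_rot: [-180.0, 0.0, -159.1]
force: [1.3, -0.1, -0.6]
gripper_width: 50.0
gripper_force: 15.0
```

Call:
send_rows([
  [[0, -0.05, 0], [0, 0, 0]],
  [[0, -0.075, 0], [0, 0, 0]],
  [[-0.002, -0.075, 0], [0, 0, 0]],
  [[-0.002, -0.075, 0], [0, 0, 0]],
  [[-0.002, -0.075, 0], [0, 0, 0]],
  [[-0.002, -0.075, 0], [0, 0, 0]],
  [[0, -0.075, 0], [0, 0, 0]],
  [[0.018, -0.075, 0], [0, 0, 0]],
  [[0.018, -0.075, 0], [0, 0, 0]],
  [[0.018, -0.075, 0], [0, 0, 0]],
])

```text
time_s: 10.65
ee_pos: [614.7, -115.0, 322.6]
ee_rot: [-180.0, 0.0, -159.1]
force: [0.2, -0.6, -0.2]
gripper_width: 50.2
gripper_force: 15.0
```

Call:
send_rows([
  [[0, 0, 0], [0, 0, 0]],
  [[0, 0, 0], [0, 0, 0]],
  [[0, 0, 0], [0, 0, 0]],
])

```text
time_s: 10.95
ee_pos: [614.7, -112.5, 322.3]
ee_rot: [180.0, 0.0, -159.1]
force: [0.6, -0.6, -0.6]
gripper_width: 50.5
gripper_force: 15.0
```

```bash
python3 where.py 614.7 -115 29; python3 - <<'E'
from h import *
k=calibration('wrist');f=grab_frame('wrist');cv2.imwrite('pics/w4.png',f[...,::-1]);np.savez('w4.npz',f=f,**k)
for n,x in[('w',(614.7,-115,8)),('y',(647.9,-200.8,16)),('o',(528.9,-148.3,16)),('b',(562.1,-234.1,16))]:print(n,proj(k,x,True).round(1))
E
```

```text
10.95 [ 614.7 -112.5  322.3] [ 180.     0.  -159.1] w 50.5 F [ 0.6 -0.6 -0.6] shift mm [  0.9  -2.3 293.3] norm [ 0.0017 -0.0047  0.5866]
w [326.  197.5]
y [253.9 199.1]
o [325.6 125.1]
b [252.  126.8]
```

View pics/w4.png

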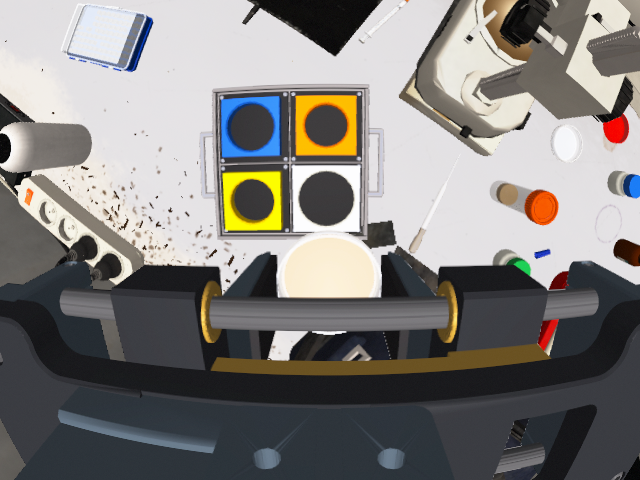

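The wrist view at z = 322 shows the dish level in the fingers at (330,271). The sockets lie where projected: white (326,198), orange (326,125), blue (251,126), yellow (253,200). Now lower it.

Call:
send_rows([
  [[-0.001, -0.003, 0.09], [0, 0, 0]],
  [[-0.001, -0.002, 0.09], [0, 0, 0]],
  [[0, 0, 0.09], [0, 0, 0]],
  [[0, 0, 0.09], [0, 0, 0]],
  [[0, 0, 0.09], [0, 0, 0]],
  [[0, 0, 0.06], [0, 0, 0]],
  [[0, 0, 0.03], [0, 0, 0]],
  [[0, 0, 0], [0, 0, 0]],
  [[0, 0, 0], [0, 0, 0]],
])

```text
time_s: 11.9
ee_pos: [617.3, -114.6, 52.7]
ee_rot: [-180.0, 0.0, -159.1]
force: [0.2, 0.6, 0.5]
gripper_width: 50.3
gripper_force: 15.0
```

```bash
python3 where.py 616.4 -114.4 28
```

```text
11.9 [ 617.3 -114.6   52.7] [-180.     0.  -159.1] w 50.3 F [0.2 0.6 0.5] shift mm [ 0.8  0.5 24.7] norm [0.0016 0.0011 0.0494]
```

Call:
send_rows([
  [[0, 0, 0.014], [0, 0, 0]],
  [[0, 0, 0.014], [0, 0, 0]],
  [[0, 0, 0.01], [0, 0, 0]],
  [[0, 0, 0.006], [0, 0, 0]],
  [[0, 0, 0.004], [0, 0, 0]],
  [[0, 0, 0], [0, 0, 0]],
  [[0, 0, 0], [0, 0, 0]],
])

```text
time_s: 12.6
ee_pos: [617.2, -115.4, 29.9]
ee_rot: [-180.0, 0.1, -159.2]
force: [-2.1, 0.7, 10.4]
gripper_width: 50.3
gripper_force: 15.0
```

Call:
send_rows([
  [[0, 0, 0], [0, 0, 0]],
  [[0, 0, 0], [0, 0, 0]],
  [[0, 0, 0], [0, 0, 0]],
  [[0, 0, 0], [0, 0, 0]],
], grip=0.35)

```text
time_s: 13.0
ee_pos: [617.8, -116.2, 29.2]
ee_rot: [-179.9, 0.1, -159.1]
force: [-0.2, -1.6, 7.7]
gripper_width: 59.0
gripper_force: 3.5
```

Call:
send_rows([
  [[0, 0, -0.02], [0, 0, 0]],
  [[0, 0, -0.04], [0, 0, 0]],
  [[0, 0, -0.08], [0, 0, 0]],
  [[0, 0, -0.09], [0, 0, 0]],
  [[0, 0, -0.09], [0, 0, 0]],
  [[0, 0, -0.09], [0, 0, 0]],
  [[0, 0, -0.09], [0, 0, 0]],
  [[0, 0, -0.08], [0, 0, 0]],
])

```text
time_s: 13.8
ee_pos: [616.5, -115.4, 320.8]
ee_rot: [-179.9, 0.1, -159.1]
force: [0.7, 0.1, -0.1]
gripper_width: 59.2
gripper_force: 0.0
```

Call:
send_rows([
  [[-0.018, 0.06, 0], [0, 0, 0]],
  [[-0.018, 0.08, 0], [0, 0, 0]],
  [[-0.018, 0.085, 0], [0, 0, 0]],
  [[0.002, 0.085, 0], [0, 0, 0]],
  [[0.002, 0.085, 0], [0, 0, 0]],
  [[0.002, 0.085, 0], [0, 0, 0]],
  [[0.002, 0.085, 0], [0, 0, 0]],
  [[0.002, 0.085, 0], [0, 0, 0]],
  [[0.002, 0.085, 0], [0, 0, 0]],
  [[0.04, 0.066, 0], [0, 0, 0]],
], grip=0)

```text
time_s: 14.8
ee_pos: [474.7, 261.6, 317.4]
ee_rot: [180.0, 0.0, -159.1]
force: [-0.3, 0.3, -0.0]
gripper_width: 91.4
gripper_force: 0.0
```

Call:
send_rows([
  [[0.04, 0.066, 0], [0, 0, 0]],
  [[0.04, 0.066, 0.01], [0, 0, 0]],
  [[0, 0, 0.08], [0, 0, 0]],
  [[0, 0, 0.09], [0, 0, 0]],
  [[0, 0, 0.07], [0, 0, 0]],
  [[0, 0, 0.04], [0, 0, 0]],
  [[0, 0, 0], [0, 0, 0]],
  [[0, 0, 0], [0, 0, 0]],
])

```text
time_s: 15.6
ee_pos: [414.5, 306.7, 173.6]
ee_rot: [180.0, 0.0, -159.1]
force: [0.3, 0.3, 0.5]
gripper_width: 91.4
gripper_force: 0.0
```

```bash
python3 where.py 415 304 39; python3 - <<'E'
from h import *
k=calibration('wrist');f=grab_frame('wrist');cv2.imwrite('pics/w5.png',f[...,::-1]);np.savez('w5.npz',f=f,**k)
a,s=blob(f,*proj(k,(415,304,55),True),50,*B);print(a,s,proj(k,(415,304,55),True),plane(k,*a,53,True).round(1))
E
```

```text
15.6 [414.5 306.7 173.6] [ 180.     0.  -159.1] w 91.4 F [0.3 0.3 0.5] shift mm [  0.5  -2.7 134.6] norm [ 0.0009 -0.0055  0.2691]
[325.00290529 231.91865195] [ 302  208   47   48 1721] [323.76671837 233.93378685] [413.6 304.5  53. ]
```

View pics/w5.png

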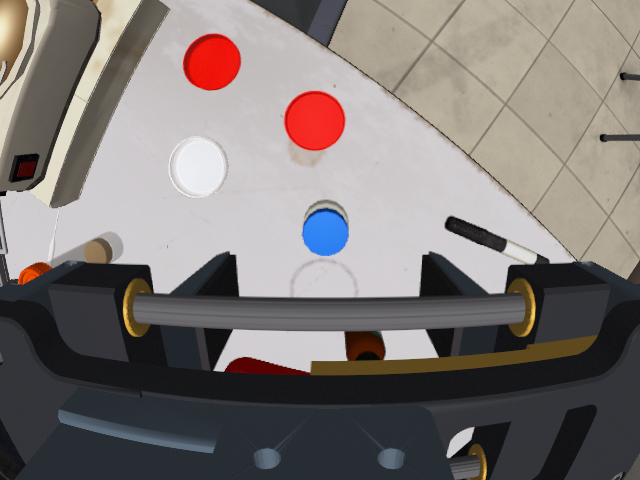

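The blue lid is at (325,232), centred between the fingers. The dropper at (365,345) is well clear behind the gripper. I'll go down and grip.

Call:
send_rows([
  [[0, -0.003, 0.08], [0, 0, 0]],
  [[0.001, -0.002, 0.08], [0, 0, 0]],
  [[0, 0, 0.07], [0, 0, 0]],
  [[0, 0, 0.04], [0, 0, 0]],
  [[0, 0, 0.005], [0, 0, 0]],
  [[0, 0, 0], [0, 0, 0]],
  [[0, 0, 0], [0, 0, 0]],
])

```text
time_s: 16.35
ee_pos: [416.0, 305.0, 37.3]
ee_rot: [179.9, 0.2, -159.1]
force: [0.5, 0.0, 0.9]
gripper_width: 91.6
gripper_force: 0.0
```

Call:
send_rows([
  [[0, 0, 0], [0, 0, 0]],
  [[0, 0, 0], [0, 0, 0]],
  [[0, 0, 0], [0, 0, 0]],
  [[0, 0, 0], [0, 0, 0]],
  [[0, 0, 0], [0, 0, 0]],
  [[0, 0, 0], [0, 0, 0]],
  [[0, 0, 0], [0, 0, 0]],
  [[0, 0, 0], [0, 0, 0]],
  [[0, 0, 0], [0, 0, 0]],
], grip=1, grip_force=20)

```text
time_s: 17.25
ee_pos: [414.5, 303.9, 35.3]
ee_rot: [-180.0, -0.0, -159.1]
force: [0.1, 0.4, -0.8]
gripper_width: 37.0
gripper_force: 20.0
```

Call:
send_rows([
  [[0, 0, -0.02], [0, 0, 0]],
  [[0, 0, -0.05], [0, 0, 0]],
  [[0, 0, -0.08], [0, 0, 0]],
  [[0, 0, -0.08], [0, 0, 0]],
  [[0, 0, -0.08], [0, 0, 0]],
  [[0, 0, -0.08], [0, 0, 0]],
  [[0, 0, -0.08], [0, 0, 0]],
  [[0, 0, -0.08], [0, 0, 0]],
  [[-0.02, -0.03, -0.02], [0, 0, 0]],
  [[-0.05, -0.075, 0], [0, 0, 0]],
])

```text
time_s: 18.25
ee_pos: [465.3, 269.0, 324.5]
ee_rot: [179.9, 0.4, -158.9]
force: [0.7, 0.9, -2.2]
gripper_width: 37.2
gripper_force: 20.0
```

Call:
send_rows([
  [[-0.05, -0.085, 0], [0, 0, 0]],
  [[-0.002, -0.085, 0], [0, 0, 0]],
  [[-0.002, -0.085, 0], [0, 0, 0]],
  [[-0.002, -0.085, 0], [0, 0, 0]],
  [[-0.002, -0.085, 0], [0, 0, 0]],
  [[-0.002, -0.085, 0], [0, 0, 0]],
  [[0, -0.085, 0], [0, 0, 0]],
  [[0.03, -0.085, 0], [0, 0, 0]],
  [[0.05, -0.08, 0], [0, 0, 0]],
  [[0.05, -0.08, 0], [0, 0, 0]],
])

```text
time_s: 19.25
ee_pos: [582.3, -139.2, 320.7]
ee_rot: [180.0, -0.0, -159.1]
force: [0.9, -0.9, -0.2]
gripper_width: 36.9
gripper_force: 20.0
```

```bash
python3 where.py 562.1 -234.1 60
```

```text
19.25 [ 582.3 -139.2  320.7] [ 180.    -0.  -159.1] w 36.9 F [ 0.9 -0.9 -0.2] shift mm [ 52.7 -81.5 260.7] norm [ 0.1054 -0.1629  0.5215]
```

Call:
send_rows([
  [[0.05, -0.077, 0], [0, 0, 0]],
  [[0.05, -0.077, 0.02], [0, 0, 0]],
  [[0, 0, 0.08], [0, 0, 0]],
  [[0, 0, 0.09], [0, 0, 0]],
  [[0, 0, 0.09], [0, 0, 0]],
  [[0, 0, 0.09], [0, 0, 0]],
  [[0, 0, 0.06], [0, 0, 0]],
  [[0, 0, 0], [0, 0, 0]],
  [[0, 0, 0], [0, 0, 0]],
])

```text
time_s: 20.15
ee_pos: [564.1, -227.5, 106.4]
ee_rot: [-180.0, 0.0, -159.1]
force: [0.2, -1.0, 0.4]
gripper_width: 36.7
gripper_force: 20.0
```

```bash
python3 where.py 562.1 -234.1 41.3; python3 - <<'E'
from h import *
k=calibration('wrist');f=grab_frame('wrist');cv2.imwrite('pics/w6.png',f[...,::-1])
print(proj(k,(562.1,-234.1,26),True))
E
```

```text
20.15 [ 564.1 -227.5  106.4] [-180.     0.  -159.1] w 36.7 F [ 0.2 -1.   0.4] shift mm [ 4.2 -5.5 65.1] norm [ 0.0084 -0.0109  0.1303]
[318.95234874 242.03163999]
```

View pics/w6.png

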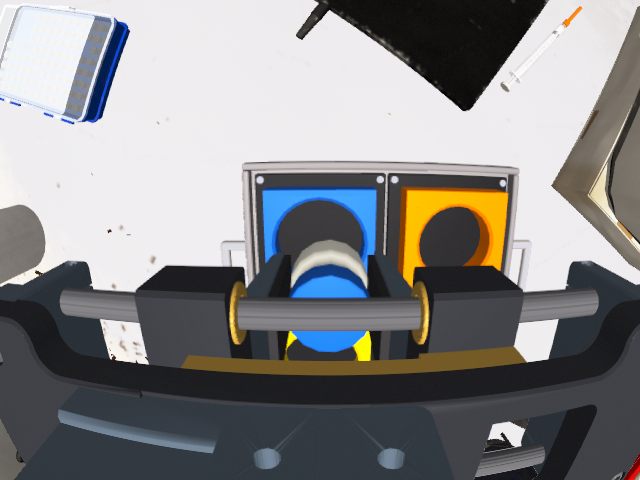

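The blue hole shows centred near (320,243), matching the projection (319,242), and the jar hangs upright in front of it. Shift by the rest and lower.

Call:
send_rows([
  [[0.008, -0.011, 0.02], [0, 0, 0]],
  [[0, 0, 0.03], [0, 0, 0]],
  [[0, 0, 0.03], [0, 0, 0]],
  [[0, 0, 0.02], [0, 0, 0]],
  [[0, 0, 0.012], [0, 0, 0]],
  [[0, 0, 0.008], [0, 0, 0]],
  [[0, 0, 0.006], [0, 0, 0]],
  [[0, 0, 0], [0, 0, 0]],
  [[0, 0, 0], [0, 0, 0]],
])

```text
time_s: 21.1
ee_pos: [562.2, -234.1, 45.8]
ee_rot: [-179.9, 0.1, -159.1]
force: [-5.0, 1.5, 14.7]
gripper_width: 37.1
gripper_force: 20.0
```

```bash
python3 where.py 562.1 -234.1 41.3; python3 - <<'E'
from h import *
f=grab_frame('wrist');fs=grab_frame('side')
a=cv2.resize(f[170:370,200:440],(480,400));b=cv2.resize(fs[160:240,240:340],(320,256));c=np.zeros((400,800,3),np.uint8);c[:,:480]=a;c[:256,480:]=b
cv2.imwrite('pics/w7.png',c[...,::-1]);print(state()['qvel'].round(2))
E
```

```text
21.1 [ 562.2 -234.1   45.8] [-1.799e+02  1.000e-01 -1.591e+02] w 37.1 F [-5.   1.5 14.7] shift mm [0.1 0.1 4.5] norm [0.0002 0.0001 0.009 ]
[-0.04  0.05 -0.01 -0.04  0.01  0.01]
```

View pics/w7.png

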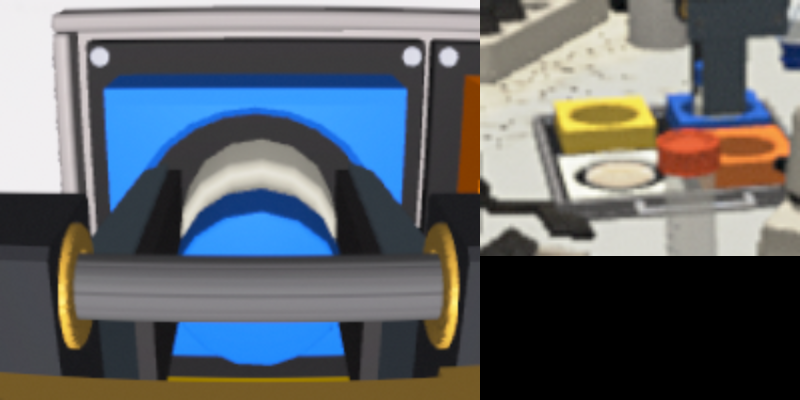

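The crop shows the jar inside the blue hole with black floor around it (260,130), and the peach dish seated in the white rest (615,175 in the side crop). Release, then rise.

Call:
send_rows([
  [[0, 0, 0], [0, 0, 0]],
  [[0, 0, 0], [0, 0, 0]],
  [[0, 0, 0], [0, 0, 0]],
  [[0, 0, 0], [0, 0, 0]],
  [[0, 0, 0], [0, 0, 0]],
], grip=0.4)

```text
time_s: 21.7
ee_pos: [564.5, -236.2, 45.5]
ee_rot: [-179.6, 0.3, -159.1]
force: [0.6, -4.0, 7.5]
gripper_width: 54.7
gripper_force: 3.6
```

Call:
send_rows([
  [[0, 0, -0.02], [0, 0, 0]],
  [[0, 0, -0.05], [0, 0, 0]],
  [[0, 0, -0.08], [0, 0, 0]],
  [[0, 0, -0.09], [0, 0, 0]],
  [[0, 0, -0.09], [0, 0, 0]],
  [[0, 0, -0.09], [0, 0, 0]],
  [[0, 0, -0.09], [0, 0, 0]],
  [[0, 0, -0.06], [0, 0, 0]],
])

```text
time_s: 22.5
ee_pos: [562.1, -233.7, 332.3]
ee_rot: [-179.8, 0.2, -159.1]
force: [0.9, -0.7, 0.0]
gripper_width: 55.0
gripper_force: 0.0
```

```bash
python3 where.py 600 0 325; python3 - <<'E'
from h import *
z=np.load('w2.npz');k={n:z[n] for n in('mtx','R','t')};f=z['f']
# dropper axis: tilt-free vertical line; fit x,y so that projected bulb top (z108) & body base silhouettes match dark mask
h=cv2.cvtColor(f,cv2.COLOR_RGB2HSV);m=(h[...,2]<120).astype(np.uint8);w=np.zeros_like(m);cv2.circle(w,(438,194),28,1,-1);m&=w
n,l,st,c=cv2.connectedComponentsWithStats(m);i=1+st[1:,4].argmax();m=(l==i);print(st[i])
from scipy.optimize import minimize
def sil(x,y):
    r=np.zeros(m.shape,np.uint8)
    for rad,a,b in((17.5,0,55),(8,55,108)):
        P=[proj(k,(x+rad*np.cos(t),y+rad*np.sin(t),zz),True) for zz in(a,b) for t in np.linspace(0,6.28,40)]
        cv2.fillConvexPoly(r,cv2.convexHull((np.array(P)*16).astype(np.int32)),1,shift=4)
    return r.astype(bool)
best=max(((sil(x,y)&m).sum()/(sil(x,y)|m).sum(),x,y) for x in range(494,520,2) for y in range(356,386,2))
print(best)
E
```

```text
22.5 [ 562.1 -233.7  332.3] [-179.8    0.2 -159.1] w 55.0 F [ 0.9 -0.7  0. ] shift mm [-118.7  204.9    7.3] norm [-0.2375  0.4097  0.0147]
[422 181  36  27 687]
(np.float64(0.8145065398335315), 506, 376)
```

Next the dropper, at about (506,376), going back along the same route.

Call:
send_rows([
  [[-0.04, 0.07, 0], [0, 0, 0]],
  [[-0.05, 0.085, 0], [0, 0, 0]],
  [[-0.05, 0.085, 0], [0, 0, 0]],
  [[-0.05, 0.085, 0], [0, 0, 0]],
  [[-0.048, 0.085, 0], [0, 0, 0]],
  [[0.001, 0.085, 0], [0, 0, 0]],
  [[0.001, 0.085, 0], [0, 0, 0]],
  [[0.001, 0.085, 0], [0, 0, 0]],
  [[0.001, 0.085, 0], [0, 0, 0]],
  [[0.001, 0.085, 0], [0, 0, 0]],
], grip=0)

```text
time_s: 23.5
ee_pos: [520.7, 199.3, 328.3]
ee_rot: [180.0, 0.1, -159.1]
force: [0.1, -0.2, -0.3]
gripper_width: 90.9
gripper_force: 0.0
```

Call:
send_rows([
  [[0.001, 0.085, 0], [0, 0, 0]],
  [[-0.033, 0.085, 0], [0, 0, 0]],
  [[-0.033, 0.085, 0], [0, 0, 0]],
  [[-0.03, 0.08, 0.03], [0, 0, 0]],
  [[0, 0, 0.05], [0, 0, 0]],
  [[0, 0, 0], [0, 0, 0]],
  [[0, 0, 0], [0, 0, 0]],
])

```text
time_s: 24.2
ee_pos: [506.4, 370.9, 288.0]
ee_rot: [-180.0, -0.0, -159.1]
force: [0.2, -0.3, 0.7]
gripper_width: 91.1
gripper_force: 0.0
```

```bash
python3 where.py 506 376 51; python3 - <<'E'
from h import *
k=calibration('wrist');f=grab_frame('wrist');cv2.imwrite('pics/w8.png',f[...,::-1]);np.savez('w8.npz',f=f,**k)
for z in(0,55,108):print(proj(k,(506,376,z),True).round(1))
E
```

```text
24.2 [506.4 370.9 288. ] [-180.    -0.  -159.1] w 91.1 F [ 0.2 -0.3  0.7] shift mm [ -1.4   4.9 237. ] norm [-0.0028  0.0099  0.4741]
[332.  202.6]
[332.4 210.5]
[333.  220.4]
```

View pics/w8.png

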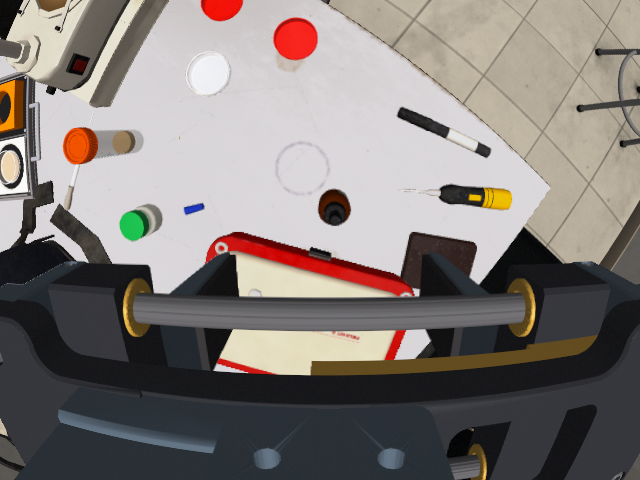

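The dropper's body is near (334,207) and its bulb at (335,216), about 2-4 px off the projection. I'll refit on this closer view.

```bash
python3 - <<'E'
from h import *
z=np.load('w8.npz');k={n:z[n] for n in('mtx','R','t')};f=z['f']
h=cv2.cvtColor(f,cv2.COLOR_RGB2HSV);m=(h[...,2]<130).astype(np.uint8);w=np.zeros_like(m);cv2.circle(w,(334,207),24,1,-1);m&=w
n,l,st,c=cv2.connectedComponentsWithStats(m);i=1+st[1:,4].argmax();m=(l==i);print(st[i],c[i])
def sil(x,y):
    r=np.zeros(m.shape,np.uint8)
    for rad,a,b in((17.5,0,55),(8,55,108)):
        P=[proj(k,(x+rad*np.cos(t),y+rad*np.sin(t),zz),True) for zz in(a,b) for t in np.linspace(0,6.28,40)]
        cv2.fillConvexPoly(r,cv2.convexHull((np.array(P)*16).astype(np.int32)),1,shift=4)
    return r.astype(bool)
R=sorted(((round((sil(x,y)&m).sum()/(sil(x,y)|m).sum(),3),x,y) for x in range(494,514) for y in range(368,386)))[-4:];print(R)
E
python3 where.py 504 376.5 51
```

```text
[318 189  33  37 934] [333.78479657 207.12955032]
[(np.float64(0.875), 506, 378), (np.float64(0.878), 503, 377), (np.float64(0.879), 505, 377), (np.float64(0.885), 504, 377)]
24.25 [507.  370.8 289. ] [ 1.800e+02  1.000e-01 -1.592e+02] w 91.2 F [-0.2  0.3  0.6] shift mm [  0.7   6.4 238. ] norm [0.0015 0.0128 0.476 ]
```

Call:
send_rows([
  [[0.001, 0.013, 0.03], [0, 0, 0]],
  [[0, 0, 0.08], [0, 0, 0]],
  [[0, 0, 0.08], [0, 0, 0]],
  [[0, 0, 0.08], [0, 0, 0]],
  [[0, 0, 0.08], [0, 0, 0]],
  [[0, 0, 0.06], [0, 0, 0]],
  [[0, 0, 0.04], [0, 0, 0]],
  [[0, 0, 0.02], [0, 0, 0]],
  [[0, 0, 0.005], [0, 0, 0]],
  [[0, 0, 0], [0, 0, 0]],
])

```text
time_s: 25.25
ee_pos: [504.9, 377.3, 51.3]
ee_rot: [180.0, 0.1, -159.2]
force: [0.5, -0.2, 1.3]
gripper_width: 91.0
gripper_force: 0.0
```

```bash
python3 where.py 504 377 51
```

```text
25.25 [504.9 377.3  51.3] [ 1.800e+02  1.000e-01 -1.592e+02] w 91.0 F [ 0.5 -0.2  1.3] shift mm [1.  0.  0.3] norm [0.0019 0.     0.0006]
```

Call:
send_rows([
  [[0, 0, 0], [0, 0, 0]],
  [[0, 0, 0], [0, 0, 0]],
  [[0, 0, 0], [0, 0, 0]],
  [[0, 0, 0], [0, 0, 0]],
  [[0, 0, 0], [0, 0, 0]],
  [[0, 0, 0], [0, 0, 0]],
  [[0, 0, 0], [0, 0, 0]],
  [[0, 0, 0], [0, 0, 0]],
  [[0, 0, 0], [0, 0, 0]],
  [[0, 0, 0], [0, 0, 0]],
], grip=1, grip_force=25)

```text
time_s: 26.25
ee_pos: [503.8, 377.0, 49.8]
ee_rot: [-180.0, -0.0, -159.1]
force: [0.4, 0.7, -0.6]
gripper_width: 34.2
gripper_force: 25.0
```

Call:
send_rows([
  [[0, 0, -0.01], [0, 0, 0]],
  [[0, 0, -0.02], [0, 0, 0]],
  [[0, 0, -0.04], [0, 0, 0]],
  [[0, 0, 0], [0, 0, 0]],
])

```text
time_s: 26.65
ee_pos: [505.7, 378.4, 88.2]
ee_rot: [179.9, 0.4, -159.1]
force: [0.4, 0.0, -0.0]
gripper_width: 34.4
gripper_force: 25.0
```

```bash
python3 where.py 600 0 330; python3 - <<'E'
from h import *
f=grab_frame('wrist');fs=grab_frame('side')
a=cv2.resize(f[170:370,200:440],(480,400));b=cv2.resize(fs[220:380,220:340],(300,400));cv2.imwrite('pics/w9.png',np.hstack([a,b])[...,::-1])
E
```

```text
26.65 [505.7 378.4  88.2] [ 179.9    0.4 -159.1] w 34.4 F [ 0.4  0.  -0. ] shift mm [  46.6 -387.1 -241.8] norm [ 0.0932 -0.7743 -0.4835]
```

View pics/w9.png

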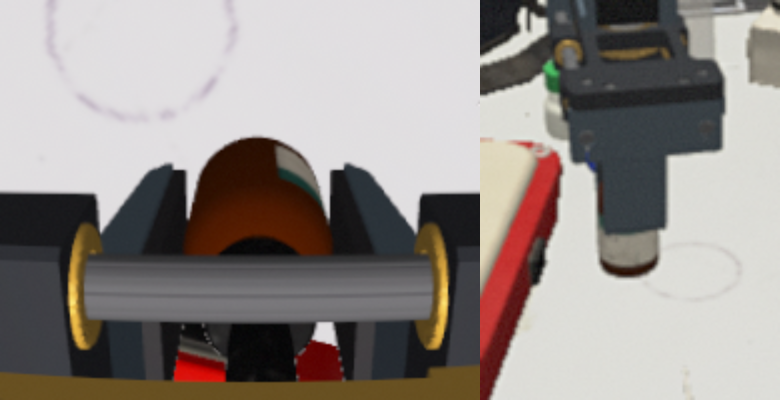

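The dropper is held upright, with the glass body between the pads and its base free of the table at (628,270). Now I carry it to the yellow socket.

Call:
send_rows([
  [[0, 0, -0.05], [0, 0, 0]],
  [[0, 0, -0.08], [0, 0, 0]],
  [[0, 0, -0.08], [0, 0, 0]],
  [[0, 0, -0.08], [0, 0, 0]],
  [[0, 0, -0.08], [0, 0, 0]],
  [[0, 0, -0.08], [0, 0, 0]],
  [[0, 0, -0.05], [0, 0, 0]],
  [[0.02, -0.05, 0], [0, 0, 0]],
  [[0.035, -0.08, 0], [0, 0, 0]],
  [[0.035, -0.085, 0], [0, 0, 0]],
])

```text
time_s: 27.75
ee_pos: [499.6, 259.8, 333.6]
ee_rot: [-180.0, -0.1, -159.0]
force: [0.3, -0.6, -1.0]
gripper_width: 34.7
gripper_force: 25.0
```

Call:
send_rows([
  [[0.01, -0.085, 0], [0, 0, 0]],
  [[-0.001, -0.085, 0], [0, 0, 0]],
  [[-0.001, -0.085, 0], [0, 0, 0]],
  [[-0.001, -0.085, 0], [0, 0, 0]],
  [[-0.001, -0.085, 0], [0, 0, 0]],
  [[-0.001, -0.085, 0], [0, 0, 0]],
  [[-0.001, -0.085, 0], [0, 0, 0]],
  [[0.011, -0.085, 0], [0, 0, 0]],
  [[0.011, -0.085, 0], [0, 0, 0]],
  [[0.011, -0.085, 0], [0, 0, 0]],
])

```text
time_s: 28.75
ee_pos: [634.2, -144.8, 333.7]
ee_rot: [179.9, -0.1, -159.1]
force: [1.3, 0.8, -0.3]
gripper_width: 34.5
gripper_force: 25.0
```

Call:
send_rows([
  [[0, 0, 0], [0, 0, 0]],
  [[0, 0, 0], [0, 0, 0]],
])

```text
time_s: 28.95
ee_pos: [634.0, -143.8, 333.4]
ee_rot: [179.9, -0.1, -159.2]
force: [0.1, 1.0, -0.0]
gripper_width: 34.1
gripper_force: 25.0
```

```bash
python3 where.py 647.9 -200.8 56
```

```text
28.95 [ 634.  -143.8  333.4] [ 1.799e+02 -1.000e-01 -1.592e+02] w 34.1 F [ 0.1  1.  -0. ] shift mm [  7.2 -58.3 277.4] norm [ 0.0144 -0.1165  0.5547]
```

Call:
send_rows([
  [[0.007, -0.06, 0], [0, 0, 0]],
  [[0.007, -0.057, 0], [0, 0, 0]],
  [[0, 0, 0.05], [0, 0, 0]],
  [[0, 0, 0.09], [0, 0, 0]],
  [[0, 0, 0.09], [0, 0, 0]],
  [[0, 0, 0.09], [0, 0, 0]],
  [[0, 0, 0.09], [0, 0, 0]],
  [[0, 0, 0.05], [0, 0, 0]],
  [[0, 0, 0], [0, 0, 0]],
  [[0, 0, 0], [0, 0, 0]],
])

```text
time_s: 29.95
ee_pos: [649.0, -199.1, 105.6]
ee_rot: [-180.0, 0.0, -159.1]
force: [0.7, -0.6, 0.5]
gripper_width: 34.7
gripper_force: 25.0
```

```bash
python3 where.py 647.9 -200.8 56; python3 - <<'E'
from h import *
k=calibration('wrist');f=grab_frame('wrist');h=cv2.cvtColor(f,cv2.COLOR_RGB2HSV)
# jar check: blue lid position now
a,s=blob(f,*proj(k,(562.1,-234.1,61),True),45,(100,120,120),(112,255,255));print('blue blob',a,s,proj(k,(562.1,-234.1,61),True))
u,v=proj(k,(647.9,-200.8,26),True);print('yellow proj',u,v)
m=cv2.inRange(h,(22,120,90),(34,255,255));ys,xs=np.nonzero(m);print('yellow visible',xs.min(),xs.max(),ys.min(),ys.max())
print([proj(k,np.array([647.9,-200.8,26])+36*np.array([i*.934-j*.357,i*.357+j*.934,0]),True).round(0).tolist() for i in(-1,1) for j in(-1,1)])
E
```

```text
29.95 [ 649.  -199.1  105.6] [-180.     0.  -159.1] w 34.7 F [ 0.7 -0.6  0.5] shift mm [ 1.6 -1.2 49.6] norm [ 0.0032 -0.0024  0.0992]
blue blob [325.60582691  96.94915738] [ 292   64   68   67 3501] [324.03126592  97.65144039]
yellow proj 325.3651912952896 246.12736535801275
yellow visible 235 481 53 338
[[270.0, 192.0], [381.0, 192.0], [274.0, 296.0], [377.0, 296.0]]
```

Call:
send_rows([
  [[0.003, -0.002, 0.02], [0, 0, 0]],
  [[0, 0, 0.025], [0, 0, 0]],
  [[0, 0, 0.02], [0, 0, 0]],
  [[0, 0, 0.014], [0, 0, 0]],
  [[0, 0, 0.01], [0, 0, 0]],
  [[0, 0, 0.006], [0, 0, 0]],
  [[0, 0, 0.004], [0, 0, 0]],
  [[0, 0, 0], [0, 0, 0]],
  [[0, 0, 0], [0, 0, 0]],
])

```text
time_s: 30.9
ee_pos: [647.4, -202.0, 60.4]
ee_rot: [-179.9, 0.1, -159.1]
force: [-8.1, 1.7, 22.8]
gripper_width: 34.5
gripper_force: 25.0
```

Contact force of 22.8 N shows the bottle is on the floor. Every contact so far came about 4 mm higher than planned, which fits a tray floor under the sockets. Release and rise, then go for the tube.

Call:
send_rows([
  [[0, 0, -0.004], [0, 0, 0]],
  [[0, 0, 0], [0, 0, 0]],
  [[0, 0, 0], [0, 0, 0]],
  [[0, 0, 0], [0, 0, 0]],
  [[0, 0, 0], [0, 0, 0]],
  [[0, 0, 0], [0, 0, 0]],
], grip=0.3)

```text
time_s: 31.5
ee_pos: [647.4, -201.7, 57.0]
ee_rot: [180.0, -0.0, -159.1]
force: [-0.1, -0.8, 0.1]
gripper_width: 64.0
gripper_force: 0.0
```

Call:
send_rows([
  [[0, 0, -0.02], [0, 0, 0]],
  [[0, 0, -0.05], [0, 0, 0]],
  [[0, 0, -0.08], [0, 0, 0]],
  [[0, 0, -0.09], [0, 0, 0]],
  [[0, 0, -0.09], [0, 0, 0]],
  [[0, 0, -0.09], [0, 0, 0]],
  [[0, 0, -0.09], [0, 0, 0]],
  [[0, 0, -0.06], [0, 0, 0]],
  [[0, 0, 0], [0, 0, 0]],
])

```text
time_s: 32.4
ee_pos: [648.8, -202.1, 349.5]
ee_rot: [-179.6, 0.5, -159.1]
force: [-0.2, -0.7, -1.0]
gripper_width: 63.9
gripper_force: 0.0
```

```bash
python3 where.py 600 0 340; python3 - <<'E'
from h import *
z=np.load('w8.npz');k={n:z[n] for n in('mtx','R','t')};f=z['f'];a,s=blob(f,80,146,26,*O);print('tube w8',s,plane(k,*a,122,True).round(1))
k=calibration('wrist');f=grab_frame('wrist')
for n,x,c in[('jar',(562.1,-234.1,61+4),B)]:
    a,s=blob(f,*proj(k,x,True),25,*c);print(n,a,proj(k,x,True),s[2:])
E
```

```text
32.4 [ 648.8 -202.1  349.5] [-179.6    0.5 -159.1] w 63.9 F [-0.2 -0.7 -1. ] shift mm [-26.4 206.3   9.5] norm [-0.0528  0.4125  0.019 ]
tube w8 [  63  128   35   36 1045] [519.8 107.  122. ]
jar [331.45174263 121.84986595] [330.66904657 122.29622174] [ 32  31 746]
```

Call:
send_rows([
  [[-0.01, 0.08, 0], [0, 0, 0]],
  [[-0.01, 0.085, 0], [0, 0, 0]],
  [[-0.011, 0.085, 0], [0, 0, 0]],
  [[-0.011, 0.085, 0], [0, 0, 0]],
  [[-0.011, 0.08, 0], [0, 0, 0]],
  [[-0.026, 0.07, 0], [0, 0, 0]],
  [[-0.026, 0.07, 0], [0, 0, 0]],
  [[-0.026, 0.065, 0], [0, 0, 0]],
  [[0, 0, 0], [0, 0, 0]],
  [[0, 0, 0], [0, 0, 0]],
], grip=0)

```text
time_s: 33.45
ee_pos: [597.6, 111.7, 341.1]
ee_rot: [-180.0, -0.2, -159.0]
force: [0.6, -0.1, -0.0]
gripper_width: 91.0
gripper_force: 0.0
```

```bash
python3 where.py 520 105 113; python3 - <<'E'
from h import *
k=calibration('wrist');f=grab_frame('wrist');np.savez('w10.npz',f=f,**k);cv2.imwrite('pics/w10.png',f[...,::-1])
p=proj(k,(520,105,124),True);a,s=blob(f,*p,40,*O);print(p,a,s,plane(k,*a,124,True).round(1))
z=np.load('w8.npz');q={n:z[n] for n in('mtx','R','t')};b,_=blob(z['f'],80,146,26,*O)
print(tri([ray(k,*a,True),ray(q,*b,True)]))
E
```

```text
33.45 [597.6 111.7 341.1] [-180.    -0.2 -159. ] w 91.0 F [ 0.6 -0.1 -0. ] shift mm [ 74.9  21.5 228.1] norm [0.1497 0.0431 0.4561]
[349.38471082 138.90302675] [348.36778399 138.89664804] [ 330  121   37   37 1074] [520.4 104.1 124. ]
(array([520.38614306, 104.35354357, 118.59463015]), [np.float64(0.237297891438919), np.float64(0.23729789143897398)])
```

The tube axis is at (520.4,104.3), with the cap blob at z 118.6, as it should be. Turn the tool to yaw 46, which keeps the camera and body off the microscope.

Call:
send_rows([
  [[0, 0, 0], [0, 0, 0.3]],
  [[0, 0, 0], [0, 0, 0.3]],
  [[0, 0, 0], [0, 0, 0.3]],
  [[0, 0, 0], [0, 0, 0.3]],
  [[0, 0, 0], [0, 0, 0.3]],
  [[0, 0, 0], [0, 0, 0.3]],
  [[0, 0, 0], [0, 0, 0.3]],
  [[0, 0, 0], [0, 0, 0.3]],
  [[0, 0, 0], [0, 0, 0.3]],
])

```text
time_s: 34.4
ee_pos: [598.1, 109.5, 342.0]
ee_rot: [-179.9, 0.0, 123.0]
force: [0.1, -0.4, 0.1]
gripper_width: 91.4
gripper_force: 0.0
```

Call:
send_rows([
  [[0, 0, 0], [0, 0, 0.3]],
  [[0, 0, 0], [0, 0, 0.3]],
  [[0, 0, 0], [0, 0, 0.3]],
  [[0, 0, 0], [0, 0, 0.3]],
  [[0, 0, 0], [0, 0, 0.3]],
  [[0, 0, 0], [0, 0, 0.3]],
  [[0, 0, 0], [0, 0, 0.3]],
  [[0, 0, 0], [0, 0, 0.3]],
  [[0, 0, 0], [0, 0, 0.3]],
  [[0, 0, 0], [0, 0, 0]],
])

```text
time_s: 35.4
ee_pos: [598.2, 109.7, 342.1]
ee_rot: [-180.0, 0.1, 46.1]
force: [-0.4, 0.1, 0.4]
gripper_width: 91.2
gripper_force: 0.0
```

```bash
python3 where.py 520.4 104.3 113
```

```text
35.4 [598.2 109.7 342.1] [-1.80e+02  1.00e-01  4.61e+01] w 91.2 F [-0.4  0.1  0.4] shift mm [-57.8 -52.3 229.1] norm [-0.1156 -0.1046  0.4581]
```

Call:
send_rows([
  [[-0.058, -0.052, 0], [0, 0, 0]],
  [[-0.058, -0.052, 0], [0, 0, 0]],
  [[0, 0, 0.05], [0, 0, 0]],
  [[0, 0, 0.08], [0, 0, 0]],
  [[0, 0, 0.08], [0, 0, 0]],
  [[0, 0, 0.06], [0, 0, 0]],
  [[0, 0, 0.04], [0, 0, 0]],
  [[0, 0, 0], [0, 0, 0]],
  [[0, 0, 0], [0, 0, 0]],
])

```text
time_s: 36.3
ee_pos: [520.9, 104.9, 187.9]
ee_rot: [180.0, -0.0, 46.2]
force: [-0.4, 0.0, 0.3]
gripper_width: 91.3
gripper_force: 0.0
```

```bash
python3 where.py 520.4 104.3 113;python3 - <<'E'
from h import *
k=calibration('wrist');f=grab_frame('wrist');cv2.imwrite('pics/w11.png',f[...,::-1])
p=proj(k,(520.4,104.3,127),True);h=cv2.cvtColor(f,cv2.COLOR_RGB2HSV);m=cv2.inRange(h,*O);w=np.zeros_like(m);cv2.circle(w,tuple(int(i) for i in p),60,255,-1);m&=w
ys,xs=np.nonzero(m);print(p,xs.min(),xs.max(),ys.min(),ys.max(),len(xs))
E
```

```text
36.3 [520.9 104.9 187.9] [180.   -0.   46.2] w 91.3 F [-0.4  0.   0.3] shift mm [-0.8  0.1 74.9] norm [-1.600e-03  1.000e-04  1.497e-01]
[329.9731529  258.95949546] 301 360 224 286 2959
```

Call:
send_rows([
  [[0, 0, 0.04], [0, 0, 0]],
  [[0, 0, 0.05], [0, 0, 0]],
  [[0, 0, 0.04], [0, 0, 0]],
  [[0, 0, 0.018], [0, 0, 0]],
  [[0, 0, 0], [0, 0, 0]],
  [[0, 0, 0], [0, 0, 0]],
])

```text
time_s: 36.95
ee_pos: [521.6, 105.6, 114.8]
ee_rot: [179.9, -0.1, 46.2]
force: [0.5, -0.2, 0.5]
gripper_width: 91.0
gripper_force: 0.0
```

Call:
send_rows([
  [[0, 0, 0], [0, 0, 0]],
  [[0, 0, 0], [0, 0, 0]],
  [[0, 0, 0], [0, 0, 0]],
  [[0, 0, 0], [0, 0, 0]],
  [[0, 0, 0], [0, 0, 0]],
  [[0, 0, 0], [0, 0, 0]],
  [[0, 0, 0], [0, 0, 0]],
  [[0, 0, 0], [0, 0, 0]],
  [[0, 0, 0], [0, 0, 0]],
  [[0, 0, 0], [0, 0, 0]],
], grip=1, grip_force=25)

```text
time_s: 37.95
ee_pos: [520.5, 105.4, 113.4]
ee_rot: [-180.0, 0.0, 46.2]
force: [-0.5, 0.2, -0.2]
gripper_width: 36.2
gripper_force: 25.0
```

Call:
send_rows([
  [[0, 0, -0.02], [0, 0, 0]],
  [[0, 0, -0.04], [0, 0, 0]],
  [[0, 0, -0.07], [0, 0, 0]],
  [[0, 0, -0.08], [0, 0, 0]],
  [[0, 0, -0.08], [0, 0, 0]],
  [[0, 0, -0.08], [0, 0, 0]],
  [[0, 0, -0.08], [0, 0, 0]],
  [[0, 0, -0.05], [0, 0, 0]],
  [[0.006, 0.068, 0], [0, 0, 0]],
  [[0.006, 0.068, 0], [0, 0, 0]],
])

```text
time_s: 38.95
ee_pos: [574.2, 62.7, 366.2]
ee_rot: [179.8, -0.2, 46.3]
force: [0.9, 0.0, -0.7]
gripper_width: 35.6
gripper_force: 25.0
```

Call:
send_rows([
  [[0.006, 0.068, 0], [0, 0, 0]],
  [[0, 0, 0], [0, 0, -0.3]],
  [[0, 0, 0], [0, 0, -0.3]],
  [[0, 0, 0], [0, 0, -0.3]],
  [[0, 0, 0], [0, 0, -0.3]],
  [[0, 0, 0], [0, 0, -0.3]],
  [[0, 0, 0], [0, 0, -0.3]],
  [[0, 0, 0], [0, 0, 0]],
])

```text
time_s: 39.75
ee_pos: [600.2, 41.3, 364.1]
ee_rot: [180.0, 0.0, 97.7]
force: [-0.2, -0.1, 0.2]
gripper_width: 35.9
gripper_force: 25.0
```

```bash
python3 where.py 528.9 -148.3 124
```

```text
39.75 [600.2  41.3 364.1] [180.    0.   97.7] w 35.9 F [-0.2 -0.1  0.2] shift mm [-178.3  -96.1  240.1] norm [-0.3566 -0.1922  0.4802]
```

Call:
send_rows([
  [[-0.071, -0.039, 0], [0, 0, 0]],
  [[-0.071, -0.038, 0], [0, 0, 0]],
  [[-0.071, -0.038, 0], [0, 0, 0]],
  [[-0.071, -0.038, 0], [0, 0, 0]],
  [[-0.072, -0.038, 0], [0, 0, 0]],
  [[0, 0, 0.05], [0, 0, 0]],
  [[0, 0, 0.08], [0, 0, 0]],
  [[0, 0, 0.08], [0, 0, 0]],
  [[0, 0, 0.08], [0, 0, 0]],
  [[0, 0, 0.06], [0, 0, 0]],
])

```text
time_s: 40.75
ee_pos: [528.7, -147.8, 186.6]
ee_rot: [-179.9, -0.0, 97.5]
force: [0.4, -0.5, -0.4]
gripper_width: 35.8
gripper_force: 25.0
```

Call:
send_rows([
  [[0, 0, 0.02], [0, 0, 0]],
  [[0, 0, 0], [0, 0, 0]],
  [[0, 0, 0], [0, 0, 0]],
])

```text
time_s: 41.05
ee_pos: [530.9, -148.3, 180.2]
ee_rot: [179.8, 0.1, 97.7]
force: [-0.2, 0.3, -0.1]
gripper_width: 36.0
gripper_force: 25.0
```

```bash
python3 where.py 528.9 -148.3 124;python3 - <<'E'
from h import *
k=calibration('wrist');f=grab_frame('wrist');cv2.imwrite('pics/w12.png',f[...,::-1]);h=cv2.cvtColor(f,cv2.COLOR_RGB2HSV)
for n,x,c in[('dish',(614.7,-115,20),PE),('jar',(562.1,-234.1,63),B)]:
    p=proj(k,x,True);m=cv2.inRange(h,*c);w=np.zeros_like(m);cv2.circle(w,tuple(int(i) for i in p),45,255,-1);m&=w;ys,xs=np.nonzero(m)
    print(n,p,(xs.mean(),ys.mean(),xs.min(),xs.max(),ys.min(),ys.max()) if len(xs) else None)
E
```

```text
41.05 [ 530.9 -148.3  180.2] [1.798e+02 1.000e-01 9.770e+01] w 36.0 F [-0.2  0.3 -0.1] shift mm [ 0.2 -2.  56.2] norm [ 0.0005 -0.0039  0.1123]
dish [427.40699578 200.38620234] (np.float64(426.55663430420714), np.float64(199.14100785945445), np.int64(387), np.int64(463), np.int64(159), np.int64(238))
jar [351.37897335 338.67719408] (np.float64(347.72289156626505), np.float64(349.0722891566265), np.int64(317), np.int64(371), np.int64(331), np.int64(360))
```

Call:
send_rows([
  [[0, -0.003, 0.02], [0, 0, 0]],
  [[0, 0, 0.03], [0, 0, 0]],
  [[0, 0, 0.025], [0, 0, 0]],
  [[0, 0, 0.016], [0, 0, 0]],
  [[0, 0, 0.01], [0, 0, 0]],
  [[0, 0, 0.006], [0, 0, 0]],
  [[0, 0, 0.005], [0, 0, 0]],
  [[0, 0, 0.002], [0, 0, 0]],
  [[0, 0, 0], [0, 0, 0]],
  [[0, 0, 0], [0, 0, 0]],
])

```text
time_s: 42.1
ee_pos: [529.2, -148.7, 124.1]
ee_rot: [179.8, 0.1, 97.7]
force: [-2.7, 0.7, 11.9]
gripper_width: 35.8
gripper_force: 25.0
```

Contact came at 124.1, as expected. Release and rise.

Call:
send_rows([
  [[0, 0, -0.003], [0, 0, 0]],
  [[0, 0, 0], [0, 0, 0]],
  [[0, 0, 0], [0, 0, 0]],
  [[0, 0, 0], [0, 0, 0]],
  [[0, 0, 0], [0, 0, 0]],
  [[0, 0, 0], [0, 0, 0]],
], grip=0.3)

```text
time_s: 42.7
ee_pos: [528.2, -148.1, 122.7]
ee_rot: [-180.0, -0.0, 97.7]
force: [0.5, -0.8, -0.1]
gripper_width: 63.8
gripper_force: 0.0
```

Call:
send_rows([
  [[0, 0, -0.02], [0, 0, 0]],
  [[0, 0, -0.05], [0, 0, 0]],
  [[0, 0, -0.08], [0, 0, 0]],
  [[0, 0, -0.09], [0, 0, 0]],
  [[0, 0, -0.09], [0, 0, 0]],
  [[0, 0, -0.09], [0, 0, 0]],
  [[0.06, 0, -0.04], [0, 0, 0]],
  [[0, 0, 0], [0, 0, 0]],
  [[0, 0, 0], [0, 0, 0]],
  [[0, 0, 0], [0, 0, 0]],
])

```text
time_s: 43.7
ee_pos: [523.7, -118.7, 351.9]
ee_rot: [-179.9, -0.0, 97.7]
force: [-0.5, -0.4, -0.9]
gripper_width: 63.9
gripper_force: 0.0
```

```bash
python3 - <<'E'
from h import *
s=state();print(s['time_s'],s['ee_pos'].round(1),s['force'].round(1))
k=calibration('wrist');f=grab_frame('wrist');ft=grab_frame('top');fs=grab_frame('side');T=calibration('top')
c=np.zeros((600,800,3),np.uint8);c[:360,:640]=cv2.resize(f[0:270,60:540],(640,360));c[360:,:320]=cv2.resize(ft[160:250,345:465],(320,240));c[360:,320:560]=cv2.resize(fs[150:230,250:340],(240,240));c[360:,560:]=cv2.resize(ft[175:295,200:320],(240,240))
cv2.imwrite('pics/final.png',c[...,::-1])
for n,x,col,z in[('tube',(528.9,-148.3),O,128),('jar',(562.1,-234.1),B,63),('dish',(614.7,-115),PE,20)]:
    p=proj(k,(*x,z),True);print(n,p.round(1),end=' ')
    try:a,st=blob(f,*p,24,*col);print(a.round(1),st[2:],plane(k,*a,z,True).round(1))
    except Exception as e:print(e)
for n,u,col,z in[('green',(288,192),G,52)]:
    a,st=blob(ft,*u,14,*col);print(n,a)
for d in trace('top','dish_closed')[:2]:ys,xs=np.nonzero(d['pixels']);print('closed',d['p'],xs.mean(),ys.mean())
E
```

```text
43.7 [ 523.7 -118.7  351.9] [-0.5 -0.4 -0.9]
tube [330.5 239.3] [331.4 239.8] [  43   38 1147] [ 529.9 -148.7  128. ]
jar [346.7 293.4] [346.6 290. ] [ 49  21 722] [ 561.3 -229.3   63. ]
dish [396.9 203.9] [396.5 203.3] [ 35  35 891] [ 614.1 -114.4   20. ]
green [286.54605263 191.42105263]
closed 0.62 278.25958702064895 267.6519174041298
```

View pics/final.png

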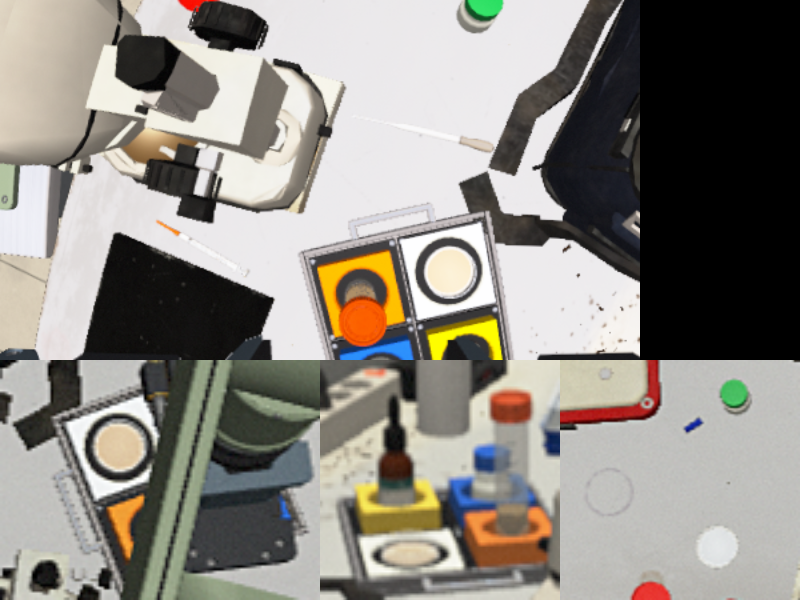

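The final view shows all four things seated upright: tube (505,460), dropper (395,470) and jar (488,480) in the side crop, and the dish centred in the white rest at (450,273). The green jar and the covered dish haven't moved. Handing in.

```bash
python3 -c "
from workcell import *
print(job_done())"
```

```text
the job is handed in; nothing more can be done
None
```

All four things are in their sockets, upright and seated by the last camera check, with the covered dish and green-lidded jar unmoved; I handed the job in at about 44 s, and no verdict was returned.

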